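# Lock the stroke stop screw of a dosing pump in an aquarium cupboard

## Task

Turn the stop screw on top of the cream dosing-pump box until its pointer faces the raised rib on the box, then turn the two-armed jam nut beneath its head clockwise until it is properly tight, without letting the nut drag the screw away from the rib. Then let go, and leave the bottle, cup and power brick where they stand.

Things in the scene. Friction and masses are not known exactly. Their poses are not given: they have to be found in the camera images.
- pump_box: Fixed cream plastic box, 170 x 170 mm, 60 mm high; origin at the centre of its underside on the work surface, z up. The upright screw axis passes through the origin. An aluminium boss (48 mm across, 8 mm high) stands on its top round the screw.
- setting_rib (a point): Small black raised rib (18 x 7 mm, 6 mm high) on top of the box, its centre 73 mm from the screw axis towards the box's -x side: the mark that the pointer must face.
- screw_head (a point): Centre of the steel T-bar head of the stop screw, on the screw axis, 117 mm above the work surface. The bar is 20 mm thick (along y) and 24 mm high (from 105 to 129 mm), and reaches 28 mm to -x, plus a wedge-shaped nose to 35 mm (its pointer), and 16 mm to +x; its own -x axis points where the pointer points. Bar to be pinched across its 20 mm. Nothing else lies above 94 mm.
- stop_screw (a joint): Angle of the stop screw against the box: 0 when the pointer faces the rib, positive clockwise seen from above, free from -1.6 to 1.6 rad; it starts negative. Held by a stiff drag: it takes about 0.50 N m to turn and stays where it is left. The nut and washer ride on the screw and turn with it.
- nut_arm_a (a point): Point on one arm of the steel jam nut, 48 mm from the screw axis, half-way up the arm, 87 mm above the work surface; its x axis points outwards along the arm. Arms are bars 10 mm thick and 14 mm high (from 80 to 94 mm), reaching from the hub (30 mm across) to 62 mm from the axis; they lie under the screw's head. The nut tightens clockwise seen from above. It first runs loosely (0.03 N m) by an unknown 0.2 to 1.1 rad, then bears on the spring washer.
- nut_arm_b (a point): The same on the opposite arm.
- spring_washer (a joint): How far the tightening nut has wound up the spring washer (33 mm across, under the nut), in rad: 0 while the nut is loose, 0.40 at the most. Winding takes 0.15 N m at first and 0.25 N m at the full 0.40, and it stays wound. Tight means above 0.22; after 0.40 the nut is solid with the screw and a moment above 0.50 N m (about 10 N at 48 mm) drags the screw round.
- test_bottle: Loose white bottle, 40 mm across, 75 mm high, beside the box; to be left alone. Origin at the centre of its underside.
- dosing_cup: Loose clear cup, 56 mm across, 55 mm high, beside the box; to be left alone. Origin at the centre of its underside.
- power_brick: Loose black power brick, 110 x 50 x 32 mm, beyond the box; to be left alone. Origin at the centre of its underside.

How it is judged:
By the outcome, as a careful person would: the job done as asked, in the order asked, and still so for the second after the job is handed in, with the robot touching nothing.
It also fails if it takes over 67 s, if anything falls off the work surface, if the arm or the gripper's body presses on something with over 40 N, if the wrist force passes 120 N, or if a joint passes its speed limit or range.

## Robot

A 6-joint arm with a two-finger parallel gripper is mounted at the origin on the work surface. World frame = base frame: x ahead of the robot, y to its left, z up, the work surface at z = 0. Lengths are in mm, angles in rad, forces in N, time in s.
With the tool pointing down it reaches from about 350 to 850 mm from the base axis. Payload 8.1 kg.
Tool frame: the origin (TCP) lies between the finger pads; the fingertips stand manip.finger_overhang ahead of it and the grasp point (between the pads) lies 3 mm ahead of it (manip.finger_overhang is the distance from the TCP to the fingertips, in mm); x points along the fingers, z is the direction in which the jaws open and shut, and the axes are right-handed (so a half turn about x gives the same grasp; the last joint's range is limited). The gripper opens to 93 mm and grips with 3 to 60 N. Pads are 15 mm wide; open, the fingers measure 128 mm over their backs; the gripper's body (75 mm by 188 mm) begins 65 mm behind the grasp point.
Start: joints at [1.059, 0.13, 1.488, -0, 1.523, -0.085], TCP at [248.356, 546.191, 202.235] pointing down, gripper open.
Joint ranges: [-2.96, 2.96], [-0.89, 2.26], [0.02, 2.5], [-1.34, 4.48], [0, 2.73], [-2.66, 2.66]. Speed limits (rad/s): [2.39, 2.39, 2.79, 3.14, 3.14, 3.14].

## Interface

Orientations are given as [roll, pitch, yaw] about the fixed x, y, z axes, in that order (R = Rz(yaw) Ry(pitch) Rx(roll)).
In Python, from station import manip gives the robot as it stands.
- The arm moves only by the tool step_arm, never from a script. Its argument "steps" is a list of rows, each an object with "travel": the shift along the tool's x, y, z normalised to -1 to 1, where 1 is 0.4 m, a list of three; "twist": the turn, a rotation vector about the tool's x, y, z normalised to -1 to 1, where 1 is 180 degrees, a list of three. A call has 1 to 20 rows; each row is the pose to reach, as a shift and turn from the pose commanded when the call began, along the tool's axes at that moment, turning the shorter way round; what a row does not reach only later rows make up. A row lasts 1/12 s, in which the tool goes at most 41.7 mm and 7.16 degrees, less where a joint would pass 70% of its speed; a pose out of reach is approached as far as the arm can. A call with a number of a shift or a turn outside -1 to 1 is refused whole. A call with a gripper value outside its range is refused whole. "grip" is the gripper command: -1 is shut, 1 is fully open, values between are in proportion, set as the call begins (left out, the last holds). The fingers move at their own pace and stop on an object; "squeeze" is the grip in N (left out, the last holds). Time passes only in rows, so rows that repeat a pose let the fingers close. It gives the time, the measured TCP pose, the force and the opening at its end, in the units of the state.
- manip.read_state(): the state, without advancing time (a new reading comes with each control period).
- manip.camera(name): name is "side" or "top" or "wrist"; returns a dict with "color" (384x512x3 uint8, red, green, blue), "vertical_fov" (degrees; the focal length in pixels is half the picture's height over the tangent of half this angle, whatever the lens; pixels are square), "cx", "cy" (the principal point, pixels), "R" (3x3) and "t" (3): a world point X has camera coordinates R X + t. Camera axes: x right, y down, z forward; pixel columns grow to the right and rows downward; lengths in mm; the calibration is good to about 2 mm. A picture is of the moment at which its call begins. There is no depth.
- manip.job_done(): hands the job in, once; it reports no verdict.
The state is a dict: "time": time; "joint_positions": joint angles; "dq": joint speeds; "joint_efforts": joint torques, N m; "tcp_pos": TCP position; "eef_rot": TCP orientation; "wrist_force": force on the tool from outside, world axes, zero at the start; "ft_torque": the same for the moment, N m; "gripper_width": finger opening in mm.
Only numpy, scipy, OpenCV 4.12 (cv2) and the standard library are available. Lean on these libraries where they do the work, as an engineer would, in place of code of your own. Each camera call takes 0.05 s, during which the arm holds its last target.

## Working session

There is one attempt and no reset: what is moved stays moved. The work goes in short steps, Python scripts to look and compute and a tool call to move; the robot and the scene stay as the last step left them, time stands still between calls to the robot, and variables do not carry over. Pictures are saved under pics/ and viewed, and the job is handed in when it is done.

Besides the shell and the picture viewer there is one more tool, called after "Call:" as name(argument=value, ...), one argument or row to a line, values as JSON. step_arm: Moves the arm, as the interface text tells. Scaled input: -1 to 1 covers 0.4 m each way for a shift and 180 degrees each way for a turn. Its arguments: {"type":"object","properties":{"steps":{"type":"array"},"grip":{"type":"number"},"squeeze":{"type":"number"}},"required":["steps"]}

```bash
ls; mkdir -p pics; python3 - <<'E'
from station import manip
import cv2
print(manip.read_state()); print(manip.finger_overhang)
for n in ["side","top","wrist"]:
    c=manip.camera(n); cv2.imwrite(f"pics/{n}0.png",cv2.cvtColor(c["color"],cv2.COLOR_RGB2BGR))
    print(n,c["vertical_fov"],c["cx"],c["cy"],c["R"],c["t"])
E
```

```text
pics
{'time': 0.0, 'joint_positions': array([ 1.05858560e+00,  1.31137401e-01,  1.48927664e+00, -1.88838459e-06,
        1.52300824e+00, -8.54115211e-02]), 'dq': array([ 4.29562861e-04,  2.19627767e-03,  3.26158111e-04,  6.66816810e-04,
       -7.08576626e-05, -4.10016814e-05]), 'joint_efforts': array([ 2.80134926e-03, -5.59830165e+01, -4.91763282e+01,  7.69292051e-02,
        3.54318973e-02, -2.23651632e-04]), 'tcp_pos': array([248.06606166, 545.6566514 , 201.20313046]), 'eef_rot': array([ 3.05721198,  1.5689667 , -2.08197612]), 'wrist_force': array([ 0.22606324, -0.09325791,  0.25748637]), 'ft_torque': array([-0.02798471,  0.00976681,  0.00283902]), 'gripper_width': 92.97690013829188}
22.0
side 55.44196190007824 248.55871486873906 192.52767103201256 [[-0.99603331 -0.08756931  0.01578774]
 [-0.07592391  0.74386336 -0.66400517]
 [ 0.04640255 -0.66256993 -0.74756129]] [612.87495812  55.07390226 926.7091907 ]
top 46.44625566375495 257.81441574593794 196.8593121565055 [[ 0.01954499 -0.99974337  0.01145357]
 [-0.99888208 -0.02001876 -0.04282344]
 [ 0.04304173 -0.01060378 -0.999017  ]] [  34.83383944  611.6866714  1186.13504723]
wrist 66.94255525694105 258.3434492870804 192.04200809058526 [[ 0.41335465  0.91056908 -0.00137382]
 [ 0.86927952 -0.39416109  0.29831218]
 [ 0.27109234 -0.12450296 -0.95446737]] [-599.10408892  -34.13902387  391.61404022]
```

View pics/top0.png

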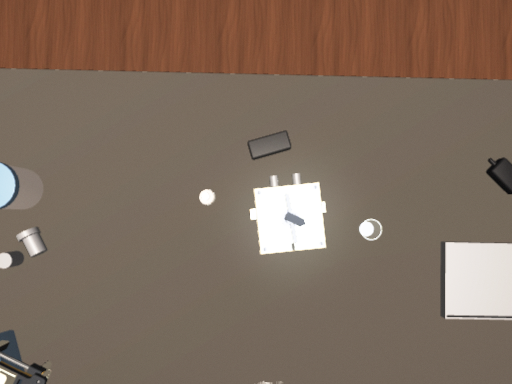

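View pics/side0.png

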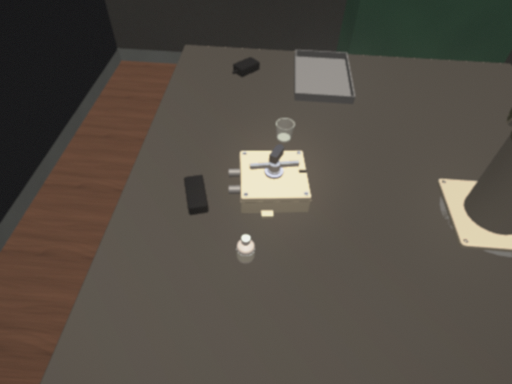

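View pics/wrist0.png

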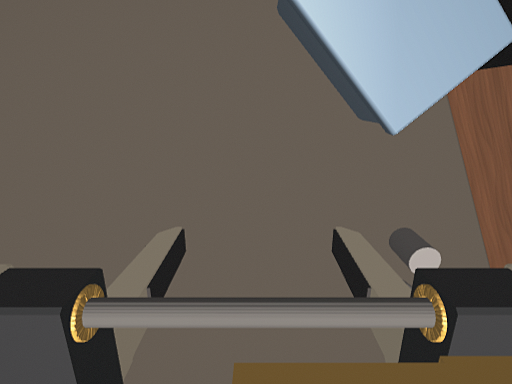

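```bash
python3 - <<'E'
import cv2
a=cv2.imread("pics/top0.png")[130:270,230:350]; b=cv2.imread("pics/side0.png")[130:230,215:335]
cv2.imwrite("pics/top0z.png",cv2.resize(a,None,fx=4.2,fy=4.2,interpolation=cv2.INTER_CUBIC))
cv2.imwrite("pics/side0z.png",cv2.resize(b,None,fx=6,fy=6,interpolation=cv2.INTER_CUBIC))
E
```

```text
(no output)
```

View pics/top0z.png

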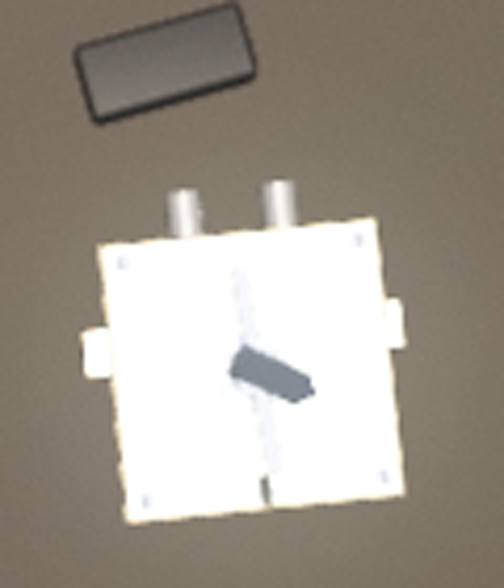

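View pics/side0z.png

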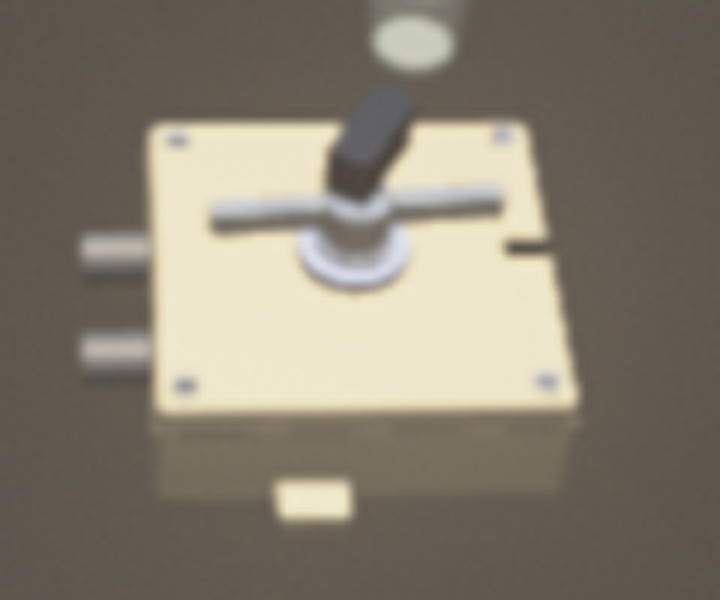

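```bash
cat > h.py <<'E'
import numpy as np, cv2
from station import manip
from scipy.spatial.transform import Rotation as Rn
def cam(n,save=None):
    c=manip.camera(n); im=cv2.cvtColor(c["color"],cv2.COLOR_RGB2BGR)
    if save: cv2.imwrite(f"pics/{save}.png",im)
    return c,im
def ray(c,uv,z):
    uv=np.atleast_2d(uv).astype(float)
    f=192/np.tan(np.radians(c["vertical_fov"])/2)
    d=np.c_[(uv[:,0]-c["cx"])/f,(uv[:,1]-c["cy"])/f,np.ones(len(uv))]@np.array(c["R"])
    C=-np.array(c["R"]).T@np.array(c["t"])
    return C+d*((z-C[2])/d[:,2])[:,None]
def proj(c,X):
    f=192/np.tan(np.radians(c["vertical_fov"])/2)
    p=np.atleast_2d(X)@np.array(c["R"]).T+np.array(c["t"])
    return np.c_[p[:,0]/p[:,2]*f+c["cx"],p[:,1]/p[:,2]*f+c["cy"]]
def st():
    s=manip.read_state(); R=Rn.from_euler("xyz",s["eef_rot"]).as_matrix()
    print("t",s["time"],"q",np.round(s["joint_positions"],3),"p",np.round(s["tcp_pos"],1),"F",np.round(s["wrist_force"],2),"M",np.round(s["ft_torque"],3),"w",round(s["gripper_width"],1)); print(np.round(R,3))
    return s,R
E
python3 - <<'E'
from h import *
s,R=st()
for n in ["top","side","wrist"]:
    c,im=cam(n)
    C=-np.array(c["R"]).T@np.array(c["t"]); print(n,C)
    if n=="wrist": print("cam in tool",R.T@(C-s["tcp_pos"]),"\n",np.array(c["R"])@R)
    if n=="top":
        m=(im.min(2)>170).astype(np.uint8); 
        m=cv2.morphologyEx(m,cv2.MORPH_OPEN,np.ones((9,9)))
        m=cv2.morphologyEx(m,cv2.MORPH_CLOSE,np.ones((15,15)))
        n_,l,stt,ce=cv2.connectedComponentsWithStats(m)
        k=[i for i in range(1,n_) if stt[i,0]<290<stt[i,0]+stt[i,2] and stt[i,1]<218<stt[i,1]+stt[i,3]][0]
        cn=cv2.findContours((l==k).astype(np.uint8),0,1)[0][0]
        r=cv2.minAreaRect(cn); b=cv2.boxPoints(r); print(r,b); P=ray(c,b,60); print(P.round(1)); print(P.mean(0),np.linalg.norm(P-np.roll(P,1,0),axis=1))
        hd=(im.max(2)<120)&(l==0); 
        dk=np.zeros_like(m); x0,y0,w,h=stt[k][:4]; dk[y0+3:y0+h-3,x0+5:x0+w-5]=(im.max(2)<130)[y0+3:y0+h-3,x0+5:x0+w-5]
        n2,l2,s2,c2=cv2.connectedComponentsWithStats(dk)
        for i in range(1,n2):
            print(s2[i],c2[i],ray(c,c2[i],129 if s2[i][4]>40 else 66).round(1),cv2.minAreaRect(cv2.findContours((l2==i).astype(np.uint8),0,1)[0][0]))
E
```

```text
t 0.15 q [ 1.059  0.131  1.489  0.     1.523 -0.085] p [248.1 545.8 201.4] F [-0.63 -0.53 -0.05] M [ 0.011  0.016 -0.012] w 92.9
[[-0.001 -0.91   0.414]
 [-0.001  0.414  0.91 ]
 [-1.     0.    -0.001]]
top [ 559.26871835   59.64762169 1210.76463135]
((288.2013854980469, 217.9811248779297), (66.7074966430664, 76.07266998291016), 84.64418029785156) [[247.21785 188.32333]
 [322.9584  181.22266]
 [329.18494 247.63892]
 [253.44437 254.7396 ]]
[[ 630.3   75.2   60. ]
 [ 652.6 -120.    60. ]
 [ 482.1 -138.3   60. ]
 [ 460.4   55.7   60. ]]
[556.34745771 -31.84295671  60.        ] [171.05378435 196.40883665 171.50510419 195.19475591]
[255 220   1   1   1] [255. 220.] [[549.3  53.5  66. ]] ((255.0, 220.0), (0.0, 0.0), 0.0)
[256 250   1   1   1] [256. 250.] [[473.   49.5  66. ]] ((256.0, 250.0), (0.0, 0.0), 0.0)
[319 250   1   1   1] [319. 250.] [[ 476.  -111.3   66. ]] ((319.0, 250.0), (0.0, 0.0), 0.0)
side [571.62362899 626.71122886 719.66536358]
wrist [171.21398418 580.9317143  383.57702681]
cam in tool [-1.82129602e+02  8.45866944e+01 -1.15081304e-01] 
 [[-7.63475801e-04  6.62854099e-04  9.99999489e-01]
 [-2.98495414e-01 -9.54410983e-01  4.04741414e-04]
 [ 9.54410763e-01 -2.98494952e-01  9.26528598e-04]]
```

```bash
cat >> h.py <<'E'
def cmd(target,a_deg,s=None,base=None):
    """travel/twist from current (or base) pose to tool-down pose at target TCP with jaw axis angle a"""
    s=s or manip.read_state(); R=Rn.from_euler("xyz",s["eef_rot"]).as_matrix(); p=s["tcp_pos"]
    if base: p,a0=np.array(base[0]),np.radians(base[1]); R=Rd(a0)
    T=Rd(np.radians(a_deg)); tr=R.T@(np.array(target)-p)/400
    tw=Rn.from_matrix(R.T@T).as_rotvec()/np.pi
    return np.round(tr,4),np.round(tw,4)
def Rd(a):
    z=np.array([np.cos(a),np.sin(a),0]);x=np.array([0,0,-1.]);return np.c_[x,np.cross(z,x),z]
E
python3 - <<'E'
from h import *
c,im=cam("top")
b=np.array([[100,245],[375,218],[403,493],[128,522],[312,390],[235,365],[266,490]])/4.2+[230,130]
P=ray(c,b[:4],60);print(P.round(1),P.mean(0))
print(ray(c,b[4:6],129).round(1),ray(c,b[6],66).round(1))
ctr=P.mean(0)
print(cmd([ctr[0],ctr[1],235],-18))
E
```

```text
[[ 630.6   58.2   60. ]
 [ 650.7 -110.5   60. ]
 [ 482.6 -129.9   60. ]
 [ 461.8   37.7   60. ]] [556.43567138 -36.13264954  60.        ]
[[545.3 -65.4 129. ]
 [558.8 -20.8 129. ]] [[483.3 -45.6  66. ]]
(array([-0.0822, -1.3038, -1.0061]), array([ 4.641e-01, -1.000e-04,  1.000e-04]))
```

Call:
step_arm(
  steps=[
    {"travel":[-0.08,-0.65,-0.5],"twist":[0.25,0,0]},
    {"travel":[-0.08,-0.65,-0.5],"twist":[0.25,0,0]},
    {"travel":[-0.08,-0.65,-0.5],"twist":[0.25,0,0]},
    {"travel":[-0.08,-0.65,-0.5],"twist":[0.25,0,0]},
    {"travel":[-0.08,-0.65,-0.5],"twist":[0.25,0,0]},
    {"travel":[-0.08,-0.65,-0.5],"twist":[0.25,0,0]},
    {"travel":[-0.08,-0.65,-0.5],"twist":[0.25,0,0]},
    {"travel":[-0.08,-0.65,-0.5],"twist":[0.25,0,0]},
    {"travel":[-0.08,-0.65,-0.5],"twist":[0.25,0,0]},
    {"travel":[-0.08,-0.65,-0.5],"twist":[0.25,0,0]},
  ],
)

```text
time: 1.18
tcp_pos: [403.3, 255.0, 234.7]
eef_rot: [0.143, 1.57, 0.497]
wrist_force: [-0.7, 0.7, 0.1]
gripper_width: 93.0
```

```bash
python3 - <<'E'
from h import *
st(); print(cmd([556,-36,235],-18))
E
```

```text
t 1.1833 q [ 0.456 -0.22   1.77   0.     1.591  0.102] p [403.3 255.  234.7] F [-0.68  0.69  0.13] M [ 0.018  0.059 -0.054] w 93.0
[[ 0.001 -0.347  0.938]
 [ 0.     0.938  0.347]
 [-1.     0.     0.001]]
(array([-8.000e-04, -8.147e-01,  1.055e-01]), array([ 2.128e-01,  3.000e-04, -1.000e-04]))
```

Call:
step_arm(
  steps=[
    {"travel":[0,-0.815,0.105],"twist":[0.213,0,0]},
    {"travel":[0,-0.815,0.105],"twist":[0.213,0,0]},
    {"travel":[0,-0.815,0.105],"twist":[0.213,0,0]},
    {"travel":[0,-0.815,0.105],"twist":[0.213,0,0]},
    {"travel":[0,-0.815,0.105],"twist":[0.213,0,0]},
    {"travel":[0,-0.815,0.105],"twist":[0.213,0,0]},
    {"travel":[0,-0.815,0.105],"twist":[0.213,0,0]},
    {"travel":[0,-0.815,0.105],"twist":[0.213,0,0]},
    {"travel":[0,-0.815,0.105],"twist":[0.213,0,0]},
    {"travel":[0,-0.815,0.105],"twist":[0.213,0,0]},
    {"travel":[0,-0.815,0.105],"twist":[0.213,0,0]},
  ],
)

```text
time: 2.1
tcp_pos: [555.8, -32.5, 233.7]
eef_rot: [2.768, 1.569, 2.458]
wrist_force: [-0.7, -0.0, -0.4]
gripper_width: 93.1
```

```bash
python3 - <<'E'
from h import *
import pickle
s,R=st(); c,im=cam("wrist","w1"); pickle.dump((c,s),open("w1.pkl","wb"))
E
```

```text
t 2.1 q [-1.510e-01  3.000e-03  1.564e+00  1.000e-03  1.576e+00  1.590e-01] p [555.8 -32.5 233.7] F [-0.67 -0.02 -0.38] M [-0.016  0.103 -0.011] w 93.1
[[-0.001  0.305  0.952]
 [ 0.001  0.952 -0.305]
 [-1.     0.001 -0.001]]
```

View pics/w1.png

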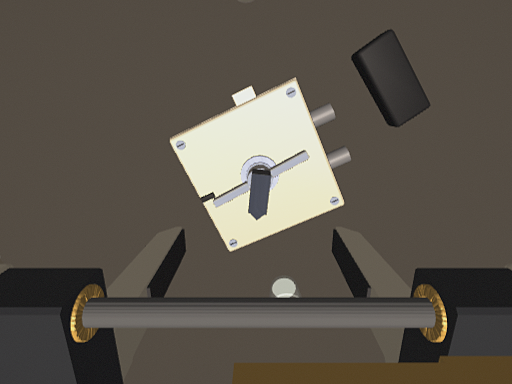

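```bash
cat > meas.py <<'E'
from h import *
import pickle,sys
def measure(c,im,show=None):
    im=im.astype(int)
    # box: cream - yellowish and bright
    m=((im[...,2]>150)&(im[...,1]>150)).astype(np.uint8); m[255:]=0
    m=cv2.morphologyEx(m,cv2.MORPH_CLOSE,np.ones((41,41))); m=cv2.morphologyEx(m,cv2.MORPH_OPEN,np.ones((31,31)))
    cn=max(cv2.findContours(m,0,1)[0],key=cv2.contourArea)
    b=cv2.boxPoints(cv2.minAreaRect(cn)); q=cv2.approxPolyDP(cn,12,True)[:,0]
    # fit lines per side
    def line(p,q_):
        P=cn[:,0].astype(float); d=(q_-p)/np.linalg.norm(q_-p); nrm=np.array([-d[1],d[0]])
        t=(P-p)@d; L=np.linalg.norm(q_-p); k=(abs((P-p)@nrm)<5)&(t>.12*L)&(t<.88*L)
        vx,vy,x,y=cv2.fitLine(P[k].astype(np.float32),cv2.DIST_HUBER,0,.01,.01).ravel(); return np.array([-vy,vx]),np.array([-vy,vx])@[x,y]
    ls=[line(q[i].astype(float),q[(i+1)%4].astype(float)) for i in range(4)]
    cor=np.array([np.linalg.solve(np.array([ls[i-1][0],ls[i][0]]),[ls[i-1][1],ls[i][1]]) for i in range(4)])
    P=ray(c,cor,60); print("approx",len(q),"corners",P.round(1).tolist(),"sides",np.linalg.norm(P-np.roll(P,1,0),axis=1).round(1))
    ctr=P.mean(0); print("ctr",ctr.round(1))
    return ctr,P,m
if __name__=="__main__":
    c,s=pickle.load(open("w1.pkl","rb")); im=cv2.imread("pics/w1.png")
    ctr,P,m=measure(c,im)
    g=im.astype(int)
    dk=((g.max(2)<110)&(m>0)).astype(np.uint8)
    n,l,stt,ce=cv2.connectedComponentsWithStats(dk)
    for i in range(1,n):
        if stt[i,4]>20: print(stt[i],ce[i].round(1),ray(c,ce[i],66).round(1),ray(c,ce[i],129).round(1))
    z=cv2.resize(im[70:260,160:350],None,fx=3,fy=3,interpolation=cv2.INTER_CUBIC); cv2.imwrite("pics/w1z.png",z)
E
python3 meas.py
```

```text
Traceback (most recent call last):
  File "meas.py", line 22, in <module>
    ctr,P,m=measure(c,im)
            ~~~~~~~^^^^^^
  File "meas.py", line 15, in measure
    ls=[line(q[i].astype(float),q[(i+1)%4].astype(float)) for i in range(4)]
        ~~~~^^^^^^^^^^^^^^^^^^^^^^^^^^^^^^^^^^^^^^^^^^^^^
  File "meas.py", line 14, in line
    vx,vy,x,y=cv2.fitLine(P[k].astype(np.float32),cv2.DIST_HUBER,0,.01,.01).ravel(); return np.array([-vy,vx]),np.array([-vy,vx])@[x,y]
              ~~~~~~~~~~~^^^^^^^^^^^^^^^^^^^^^^^^^^^^^^^^^^^^^^^^^^^^^^^^^^
cv2.error: OpenCV(4.12.0) /io/opencv/modules/imgproc/src/linefit.cpp:50: error: (-215:Assertion failed) count > 0 in function 'fitLine2D_wods'
```

```bash
python3 - <<'E'
t=open("meas.py").read()
t=t.replace("def measure(c,im,show=None):","def measure(c,im,q):\n    q=np.array(q)")
t=t.replace("; q=cv2.approxPolyDP(cn,12,True)[:,0]","")
t=t.replace("np.ones((41,41))); m=cv2.morphologyEx(m,cv2.MORPH_OPEN,np.ones((31,31)))","np.ones((5,5))); m=cv2.morphologyEx(m,cv2.MORPH_OPEN,np.ones((3,3)))")
t=t.replace("measure(c,im)","measure(c,im,[(170,138),(296,79),(344,205),(231,251)])")
t=t.replace("    return ctr,P,m","    m2=np.zeros_like(m); cv2.fillConvexPoly(m2,cor.astype(int),1)\n    return ctr,P,m2")
open("meas.py","w").write(t)
E
python3 meas.py
```

```text
approx 4 corners [[463.2, 38.0, 60.0], [627.7, 59.6, 60.0], [647.9, -107.2, 60.0], [482.8, -127.2, 60.0]] sides [166.4 166.  168.  166.3]
ctr [555.4 -34.2  60. ]
[248 151  57  69 963] [260.3 189.3] [[550.3 -53.8  66. ]] [[555.7 -35.6 129. ]]
[201 182  46  20 112] [215.  194.6] [[493.6 -43.1  66. ]] [[509.3 -26.8 129. ]]
```

View pics/w1z.png

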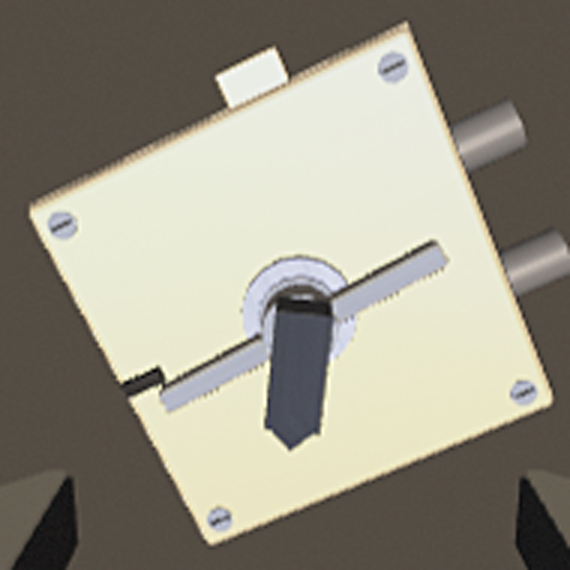

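```bash
python3 - <<'E'
from h import *
import pickle
c,s=pickle.load(open("w1.pkl","rb"))
Z=lambda p:np.array(p)/3+[160,70]-1/3
H=ray(c,Z([(291,450),(275,313),(332,315),(265,425),(320,432)]),129)[:,:2]; print(H.round(1))
t=(H[1]+H[2])/2
for a,b in((H[1],H[3]),(H[2],H[4]),(t,H[0])): d=b-a; print(np.linalg.norm(d),np.degrees(np.arctan2(d[1],d[0])))
N=ray(c,Z([(164,395),(170,410),(436,241),(446,265)]),[94,94,94,94][0])[:,:2]; print(N.round(1))
A=(N[0]+N[1])/2;B=(N[2]+N[3])/2; d=A-B; print("nut",(A+B)/2,np.linalg.norm(d),np.degrees(np.arctan2(d[1],d[0])))
print("proj axis",proj(c,[[555.5,-35,129],[555.5,-35,94],[555.5,-35,68]]).round(1), (proj(c,[[555.5,-35,129],[555.5,-35,68]])-[160,70])*3)
E
```

```text
[[541.9 -66.6]
 [552.  -17.4]
 [570.2 -23.9]
 [536.1 -54.8]
 [553.7 -63.2]]
40.68002966173021 -113.0744174676568
42.60555170880318 -112.69722897354355
49.83587284602206 -112.66746010069862
[[497.  -43.4]
 [497.1 -50. ]
 [613.8 -17.4]
 [615.  -27.2]]
nut [555.71762979 -34.47609302] 119.88618087043905 -168.24632471837967
proj axis [[259.9 188.8]
 [259.7 180.1]
 [259.7 174.6]] [[299.5701666  356.5410538 ]
 [299.03594701 313.83019501]]
```

```bash
python3 - <<'E'
from h import *
st(); print(cmd([555.4,-34.7,121],-22.8))
E
```

```text
t 2.15 q [-1.500e-01  3.000e-03  1.564e+00  1.000e-03  1.576e+00  1.580e-01] p [555.8 -32.1 234. ] F [ 0.4   0.28 -0.42] M [-0.079  0.146  0.034] w 93.0
[[-0.001  0.304  0.953]
 [ 0.001  0.953 -0.304]
 [-1.     0.001 -0.001]]
(array([ 0.2825, -0.0066,  0.0013]), array([ 0.0284, -0.0003, -0.0002]))
```

Call:
step_arm(
  steps=[
    {"travel":[0.08,-0.003,-0.001],"twist":[0.028,0,0]},
    {"travel":[0.16,-0.003,-0.001],"twist":[0.028,0,0]},
    {"travel":[0.21,-0.003,-0.001],"twist":[0.028,0,0]},
    {"travel":[0.25,-0.003,-0.001],"twist":[0.028,0,0]},
    {"travel":[0.27,-0.003,-0.001],"twist":[0.028,0,0]},
    {"travel":[0.283,-0.003,-0.001],"twist":[0.028,0,0]},
    {"travel":[0.283,-0.003,-0.001],"twist":[0.028,0,0]},
    {"travel":[0.283,-0.003,-0.001],"twist":[0.028,0,0]},
  ],
)

```text
time: 2.82
tcp_pos: [555.8, -34.4, 122.2]
eef_rot: [0.304, 1.569, -0.093]
wrist_force: [-0.5, -0.1, 0.8]
gripper_width: 93.2
```

```bash
python3 - <<'E'
from h import *
s,R=st(); c,im=cam("wrist","w2"); st()
E
```

```text
t 2.8167 q [-0.154  0.065  1.706  0.     1.369  0.244] p [555.8 -34.4 122.2] F [-0.54 -0.07  0.76] M [-0.06   0.126  0.024] w 93.2
[[ 0.001  0.387  0.922]
 [-0.     0.922 -0.387]
 [-1.     0.     0.001]]
t 2.8667 q [-0.154  0.064  1.706  0.     1.369  0.243] p [556.1 -34.7 122.6] F [0.03 0.19 0.1 ] M [-0.054  0.058  0.03 ] w 93.0
[[ 0.002  0.387  0.922]
 [-0.     0.922 -0.387]
 [-1.     0.001  0.002]]
```

View pics/w2.png

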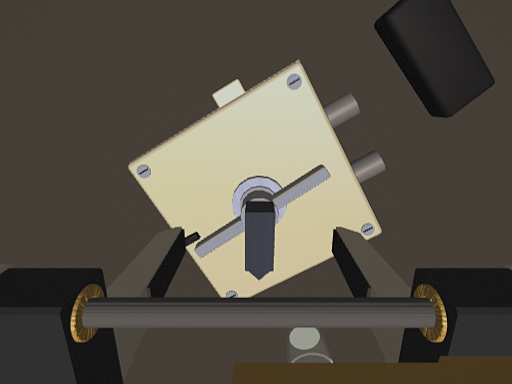

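Call:
step_arm(
  steps=[
    {"travel":[0,0,0],"twist":[0,0,0]},
    {"travel":[0,0,0],"twist":[0,0,0]},
    {"travel":[0,0,0],"twist":[0,0,0]},
    {"travel":[0,0,0],"twist":[0,0,0]},
    {"travel":[0,0,0],"twist":[0,0,0]},
    {"travel":[0,0,0],"twist":[0,0,0]},
    {"travel":[0,0,0],"twist":[0,0,0]},
    {"travel":[0,0,0],"twist":[0,0,0]},
    {"travel":[0,0,0],"twist":[0,0,0]},
    {"travel":[0,0,0],"twist":[0,0,0]},
  ],
  grip=-1,
  squeeze=60,
)

```text
time: 3.7
tcp_pos: [555.2, -35.0, 121.0]
eef_rot: [-2.747, 1.571, 3.138]
wrist_force: [-0.2, -0.7, -0.4]
gripper_width: 30.8
```

```bash
python3 - <<'E'
from h import *
st()
E
```

```text
t 3.7 q [-0.155  0.066  1.707 -0.     1.369  0.243] p [555.2 -35.  121. ] F [-0.23 -0.73 -0.41] M [-0.063  0.089 -0.038] w 30.8
[[-0.     0.388  0.922]
 [ 0.     0.922 -0.388]
 [-1.    -0.    -0.   ]]
```

Call:
step_arm(
  steps=[
    {"travel":[0,0,0],"twist":[0,0,0]},
    {"travel":[0,0,0],"twist":[0,0,0]},
    {"travel":[0,0,0],"twist":[0,0,0]},
    {"travel":[0,0,0],"twist":[0,0,0]},
  ],
)

```text
time: 4.03
tcp_pos: [555.3, -35.1, 121.1]
eef_rot: [-0.268, 1.571, -0.667]
wrist_force: [-0.3, -0.1, 0.4]
gripper_width: 4.5
```

```bash
python3 - <<'E'
from h import *
st()
E
```

```text
t 4.0333 q [-0.155  0.066  1.707 -0.     1.369  0.243] p [555.3 -35.1 121.1] F [-0.33 -0.1   0.38] M [-0.012  0.12  -0.025] w 4.5
[[ 0.     0.388  0.922]
 [-0.     0.922 -0.388]
 [-1.    -0.     0.   ]]
```

```bash
python3 - <<'E'
from h import *
c,im=cam("wrist","w3"); c,im=cam("side","s3"); cv2.imwrite("pics/s3z.png",cv2.resize(im[60:230,200:350],None,fx=4,fy=3.5,interpolation=cv2.INTER_CUBIC)); st()
E
```

```text
t 4.1333 q [-0.155  0.066  1.707  0.     1.369  0.243] p [555.2 -35.  121. ] F [ 0.47 -0.21  0.34] M [-0.117  0.135  0.038] w 0.9
[[ 0.     0.388  0.922]
 [-0.     0.922 -0.388]
 [-1.     0.     0.   ]]
```

View pics/w3.png

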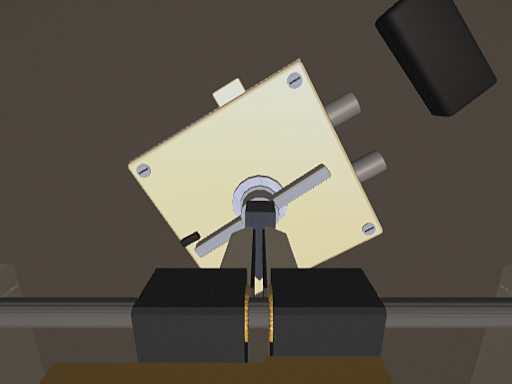

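View pics/s3z.png

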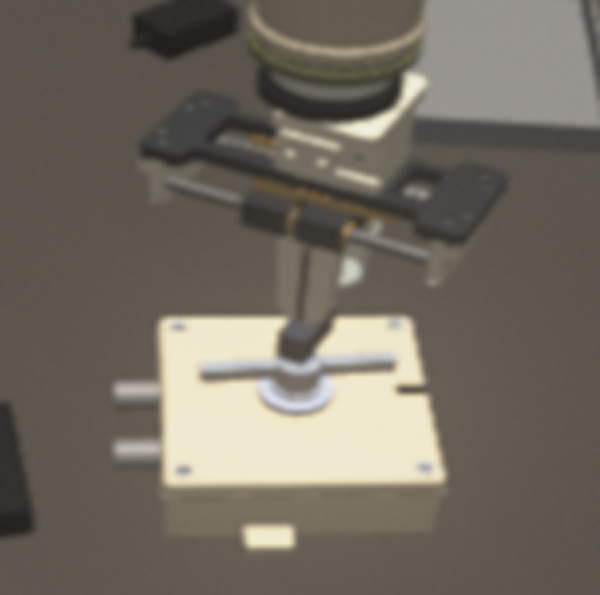

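```bash
python3 - <<'E'
from h import *
print([x for x in dir(manip) if x[0]!='_'])
s,R=st()
for n in ("side","top","wrist"):
    c,im=cam(n)
    p=s["tcp_pos"]
    for x in (22,3,0,-15,-40,-62,-100): 
        q=proj(c,(p+R@[x,7.5 if n=="wrist" else 0,0])); print(n,x,(p+R@[x,0,0])[2].round(1),q.round(1), ((q-[200,60])*[4,3.5]).round(0) if n=="side" else "")
    if n=="side": im0=im
z=im0[90:180,235:325]; cv2.imwrite("pics/s3zz.png",cv2.resize(z,None,fx=6.5,fy=6.5,interpolation=cv2.INTER_CUBIC))
E
```

```text
['IKError', 'camera', 'finger_overhang', 'job_done', 'read_state']
t 4.1333 q [-0.155  0.066  1.707  0.     1.369  0.243] p [555.2 -35.  121. ] F [ 0.47 -0.21  0.34] M [-0.117  0.135  0.038] w 0.9
[[ 0.     0.388  0.922]
 [-0.     0.922 -0.388]
 [-1.     0.     0.   ]]
side 22 99.0 [[274.7 160.6]] [[299. 352.]]
side 3 118.0 [[275.2 154.8]] [[301. 332.]]
side 0 121.0 [[275.3 153.9]] [[301. 329.]]
side -15 136.0 [[275.8 149.3]] [[303. 312.]]
side -40 161.0 [[276.5 141.2]] [[306. 284.]]
side -62 183.0 [[277.2 133.9]] [[309. 259.]]
side -100 221.0 [[278.5 120.4]] [[314. 212.]]
top 22 99.0 [[290.8 218.4]] 
top 3 118.0 [[291.4 218.4]] 
top 0 121.0 [[291.5 218.5]] 
top -15 136.0 [[292.1 218.5]] 
top -40 161.0 [[293.  218.5]] 
top -62 183.0 [[293.9 218.6]] 
top -100 221.0 [[295.5 218.7]] 
wrist 22 99.0 [[259.6 207.6]] 
wrist 3 118.0 [[259.8 217.3]] 
wrist 0 121.0 [[259.8 219. ]] 
wrist -15 136.0 [[259.9 228.3]] 
wrist -40 161.0 [[260.1 247.5]] 
wrist -62 183.0 [[260.4 269.9]] 
wrist -100 221.0 [[261.1 330.6]]
```

View pics/s3zz.png

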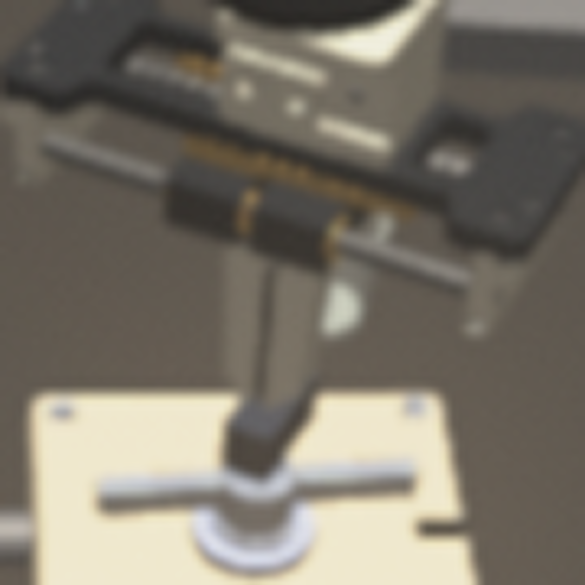

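The pads closed on nothing. Both views put the fingertips about 15 mm behind the reported TCP, so they are about 37 mm higher than the stated overhang implies: tips at about z 136 and the body shifted by the same amount. I'll reopen the gripper and go about 34 mm lower, working from the fingertips I can see.

Call:
step_arm(
  steps=[
    {"travel":[0,0,0],"twist":[0,0,0]},
    {"travel":[0,0,0],"twist":[0,0,0]},
    {"travel":[0,0,0],"twist":[0,0,0]},
    {"travel":[0,0,0],"twist":[0,0,0]},
    {"travel":[0,0,0],"twist":[0,0,0]},
    {"travel":[0,0,0],"twist":[0,0,0]},
    {"travel":[0,0,0],"twist":[0,0,0]},
    {"travel":[0,0,0],"twist":[0,0,0]},
    {"travel":[0,0,0],"twist":[0,0,0]},
  ],
  grip=0.1,
)

```text
time: 5.03
tcp_pos: [555.2, -35.0, 121.0]
eef_rot: [0.835, 1.571, 0.436]
wrist_force: [-0.1, -0.1, -0.5]
gripper_width: 50.6
```

```bash
python3 - <<'E'
from h import *
c,im=cam("wrist","w4"); st()
E
```

```text
t 5.0833 q [-0.155  0.066  1.707  0.     1.369  0.243] p [555.2 -35.  121. ] F [-0.04 -0.06 -0.45] M [-0.048  0.083  0.057] w 50.8
[[-0.     0.388  0.922]
 [ 0.     0.922 -0.388]
 [-1.     0.    -0.   ]]
```

View pics/w4.png

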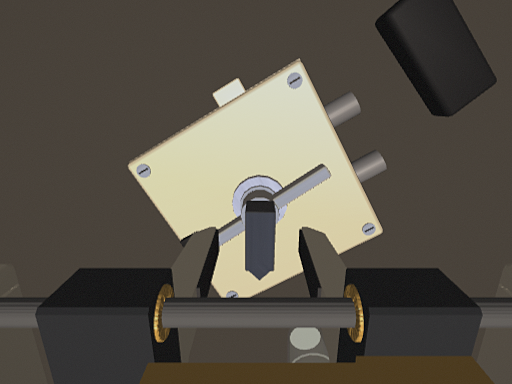

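Call:
step_arm(
  steps=[
    {"travel":[0.03,0,0],"twist":[0,0,0]},
    {"travel":[0.055,0,0],"twist":[0,0,0]},
    {"travel":[0.07,0,0],"twist":[0,0,0]},
    {"travel":[0.08,0,0],"twist":[0,0,0]},
    {"travel":[0.085,0,0],"twist":[0,0,0]},
    {"travel":[0.085,0,0],"twist":[0,0,0]},
  ],
)

```text
time: 5.58
tcp_pos: [554.7, -34.9, 86.1]
eef_rot: [-2.899, 1.569, 2.986]
wrist_force: [-0.7, -0.0, 0.0]
gripper_width: 50.9
```

```bash
python3 - <<'E'
from h import *
c,im=cam("wrist","w5"); st(); c,im=cam("side"); cv2.imwrite("pics/s5.png",cv2.resize(im[90:180,235:325],None,fx=6.5,fy=6.5,interpolation=cv2.INTER_CUBIC))
E
```

```text
t 5.6333 q [-0.155  0.098  1.738 -0.     1.306  0.243] p [555.1 -35.   86.7] F [-0.06 -0.28 -0.31] M [-0.065  0.091  0.026] w 51.1
[[-0.001  0.388  0.922]
 [ 0.     0.922 -0.388]
 [-1.    -0.    -0.001]]
```

View pics/w5.png

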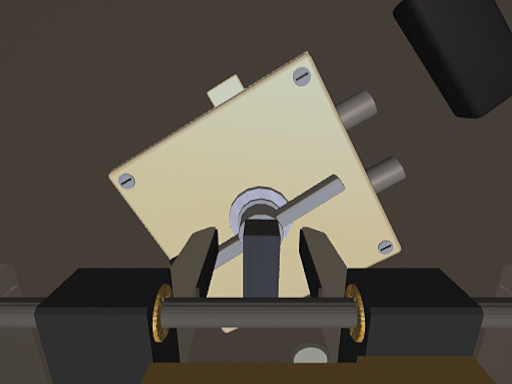

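View pics/s5.png

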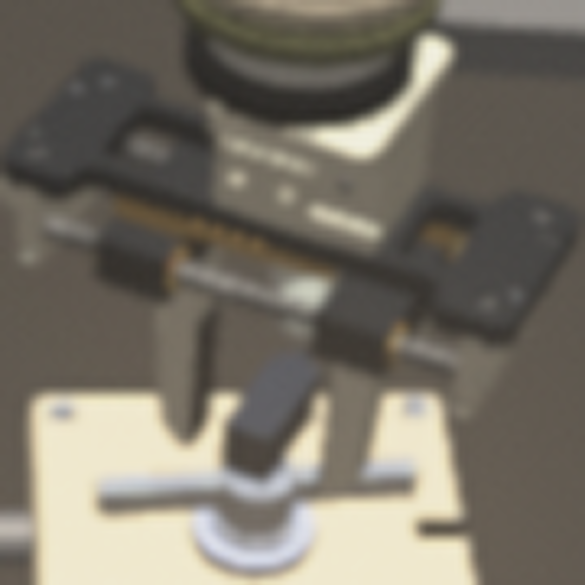

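Call:
step_arm(
  steps=[
    {"travel":[0.085,0,0],"twist":[0,0,0]},
  ],
  grip=0.0,
)

```text
time: 5.77
tcp_pos: [561.5, -36.0, 60.5]
eef_rot: [0.248, 1.558, -0.15]
wrist_force: [2.0, -0.2, 1.3]
gripper_width: 48.9
```

That was my mistake: rows are relative to the pose at the start of the call, so I commanded a second 34 mm descent. I'm raising straight back up.

Call:
step_arm(
  steps=[
    {"travel":[-0.085,0,0],"twist":[0,0,0]},
    {"travel":[-0.085,0,0],"twist":[0,0,0]},
    {"travel":[-0.085,0,0],"twist":[0,0,0]},
    {"travel":[-0.085,0,0],"twist":[0,0,0]},
  ],
)

```text
time: 6.1
tcp_pos: [556.7, -35.2, 88.5]
eef_rot: [0.259, 1.567, -0.14]
wrist_force: [0.1, -0.5, 0.6]
gripper_width: 46.7
```

```bash
python3 - <<'E'
from h import *
c,im=cam("wrist","w6"); st()
E
```

```text
t 6.15 q [-0.155  0.097  1.738  0.     1.305  0.243] p [556.2 -35.1  88. ] F [-0.15 -0.99 -0.4 ] M [-0.054  0.095 -0.02 ] w 46.4
[[ 0.003  0.388  0.922]
 [-0.     0.922 -0.388]
 [-1.     0.001  0.003]]
```

View pics/w6.png

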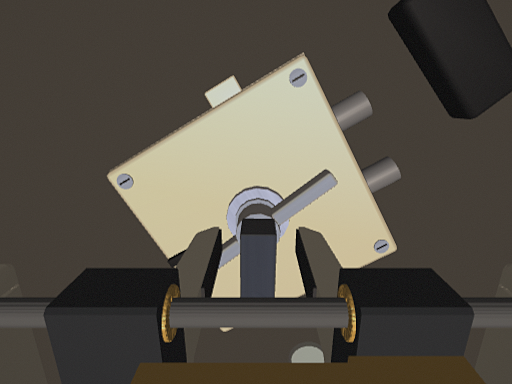

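Nothing was disturbed. Closing now with zero travel.

Call:
step_arm(
  steps=[
    {"travel":[0,0,0],"twist":[0,0,0]},
    {"travel":[0,0,0],"twist":[0,0,0]},
    {"travel":[0,0,0],"twist":[0,0,0]},
    {"travel":[0,0,0],"twist":[0,0,0]},
    {"travel":[0,0,0],"twist":[0,0,0]},
    {"travel":[0,0,0],"twist":[0,0,0]},
    {"travel":[0,0,0],"twist":[0,0,0]},
    {"travel":[0,0,0],"twist":[0,0,0]},
  ],
  grip=-1,
  squeeze=60,
)

```text
time: 6.82
tcp_pos: [556.0, -35.4, 87.0]
eef_rot: [0.162, 1.569, -0.238]
wrist_force: [5.3, -1.6, -3.9]
gripper_width: 19.7
```

```bash
python3 - <<'E'
from h import *
st()
E
```

```text
t 6.8167 q [-0.155  0.098  1.738 -0.     1.304  0.244] p [556.  -35.4  87. ] F [ 5.33 -1.56 -3.86] M [-0.218 -0.543 -0.254] w 19.7
[[ 0.002  0.389  0.921]
 [-0.     0.921 -0.389]
 [-1.     0.     0.002]]
```

Call:
step_arm(
  steps=[
    {"travel":[0,0,0],"twist":[0.02,0,0]},
    {"travel":[0,0,0],"twist":[0.04,0,0]},
    {"travel":[0,0,0],"twist":[0.06,0,0]},
    {"travel":[0,0,0],"twist":[0.08,0,0]},
    {"travel":[0,0,0],"twist":[0.1,0,0]},
    {"travel":[0,0,0],"twist":[0.12,0,0]},
    {"travel":[0,0,0],"twist":[0.14,0,0]},
    {"travel":[0,0,0],"twist":[0.16,0,0]},
  ],
)

```text
time: 7.48
tcp_pos: [556.1, -35.5, 87.0]
eef_rot: [0.522, 1.569, -0.382]
wrist_force: [6.3, -2.7, -4.0]
gripper_width: 19.7
```

```bash
python3 - <<'E'
from h import *
s,R=st(); print(np.degrees(np.arctan2(R[1,2],R[0,2])))
E
```

```text
t 7.4833 q [-0.155  0.098  1.738 -0.     1.304  0.749] p [556.1 -35.5  87. ] F [ 6.28 -2.65 -4.01] M [-0.254 -0.584  0.518] w 19.7
[[ 0.002  0.786  0.619]
 [-0.001  0.619 -0.786]
 [-1.     0.001  0.002]]
-51.78785397250404
```

Call:
step_arm(
  steps=[
    {"travel":[0,0,0],"twist":[0.02,0,0]},
    {"travel":[0,0,0],"twist":[0.04,0,0]},
    {"travel":[0,0,0],"twist":[0.06,0,0]},
    {"travel":[0,0,0],"twist":[0.08,0,0]},
    {"travel":[0,0,0],"twist":[0.1,0,0]},
    {"travel":[0,0,0],"twist":[0.12,0,0]},
    {"travel":[0,0,0],"twist":[0.14,0,0]},
    {"travel":[0,0,0],"twist":[0.16,0,0]},
    {"travel":[0,0,0],"twist":[0.175,0,0]},
    {"travel":[0,0,0],"twist":[0.175,0,0]},
    {"travel":[0,0,0],"twist":[0.175,0,0]},
  ],
)

```text
time: 8.4
tcp_pos: [556.2, -35.6, 87.0]
eef_rot: [1.078, 1.569, -0.374]
wrist_force: [5.5, -2.0, -4.0]
gripper_width: 19.6
```

```bash
python3 - <<'E'
from h import *
s,R=st(); print(np.degrees(np.arctan2(R[1,2],R[0,2])))
E
```

```text
t 8.4 q [-0.156  0.098  1.738 -0.     1.303  1.296] p [556.2 -35.6  87. ] F [ 5.52 -1.96 -4.02] M [-0.198 -0.685 -0.033] w 19.6
[[ 0.002  0.993  0.119]
 [-0.001  0.119 -0.993]
 [-1.     0.002  0.001]]
-83.16253647469328
```

Call:
step_arm(
  steps=[
    {"travel":[0,0,0],"twist":[0,0,0]},
    {"travel":[0,0,0],"twist":[0,0,0]},
    {"travel":[0,0,0],"twist":[0,0,0]},
    {"travel":[-0.02,0,0],"twist":[0,0,0]},
    {"travel":[-0.08,0,0],"twist":[0,0,0]},
    {"travel":[-0.16,0,0],"twist":[0,0,0]},
    {"travel":[-0.24,0,0],"twist":[0,0,0]},
    {"travel":[-0.3,0,0],"twist":[0,0,0]},
    {"travel":[-0.35,0,0],"twist":[0,0,0]},
    {"travel":[-0.37,0,0],"twist":[0,0,0]},
    {"travel":[-0.37,0,0],"twist":[0,0,0]},
    {"travel":[-0.37,0,0],"twist":[0,0,0]},
  ],
  grip=0.1,
)

```text
time: 9.4
tcp_pos: [555.2, -35.0, 234.7]
eef_rot: [1.376, 1.571, -0.075]
wrist_force: [0.0, -0.5, -0.4]
gripper_width: 51.4
```

```bash
python3 - <<'E'
from h import *
import pickle
s,R=st(); c,im=cam("wrist","w7"); pickle.dump((c,s),open("w7.pkl","wb"))
E
```

```text
t 9.4 q [-0.155  0.     1.565  0.     1.576  1.296] p [555.2 -35.  234.7] F [ 0.01 -0.46 -0.43] M [ 0.022  0.135 -0.017] w 51.4
[[ 0.     0.993  0.12 ]
 [-0.     0.12  -0.993]
 [-1.     0.     0.   ]]
```

View pics/w7.png

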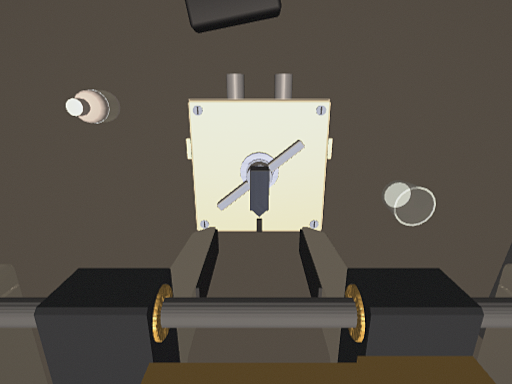

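```bash
cat > m7.py <<'E'
from meas import *
def go(name,seed,crop):
    c,s=pickle.load(open(name+".pkl","rb")); im=cv2.imread(f"pics/{name}.png")
    ctr,P,m=measure(c,im,seed)
    e=[P[(i+1)%4]-P[i] for i in range(4)]
    print("edge angs mod 90",[round((np.degrees(np.arctan2(v[1],v[0]))+45)%90-45,2) for v in e])
    g=im.astype(int); er=cv2.erode(m,np.ones((3,3)))
    dk=((g.max(2)<100)&(m>0)).astype(np.uint8)
    n,l,stt,ce=cv2.connectedComponentsWithStats(dk)
    for i in range(1,n):
        if stt[i,4]>8: print(stt[i],ce[i].round(1),ray(c,ce[i],66).round(1),ray(c,ce[i],129).round(1))
    x0,y0,x1,y1=crop
    cv2.imwrite(f"pics/{name}z.png",cv2.resize(im[y0:y1,x0:x1],None,fx=6,fy=6,interpolation=cv2.INTER_CUBIC))
if __name__=="__main__": go("w7",[(189,100),(330,100),(324,231),(197,231)],(205,132,315,232))
E
python3 m7.py
```

```text
approx 4 corners [[628.6, 57.6, 60.0], [648.8, -109.0, 60.0], [483.6, -127.2, 60.0], [463.6, 37.1, 60.0]] sides [166.2 167.8 166.2 165.5]
ctr [556.1 -35.4  60. ]
edge angs mod 90 [np.float64(6.91), np.float64(6.28), np.float64(6.92), np.float64(7.08)]
[248 140  51  76 942] [259.7 186.1] [[536.4 -38.6  66. ]] [[554.5 -36.1 129. ]]
[218 181  29  22  29] [232.  191.4] [[525.1  -4.7  66. ]] [[545.3  -8.3 129. ]]
[257 219   5  12  60] [259.  224.5] [[484.2 -44.1  66. ]] [[511.7 -40.6 129. ]]
[202 228  16   3  31] [209.8 229.2] [[469.7  19.5  66. ]] [[499.8  11.6 129. ]]
[300 228  16   3  29] [307.1 229.1] [[ 485.3 -107.8   66. ]] [[512.6 -92.9 129. ]]
```

View pics/w7z.png

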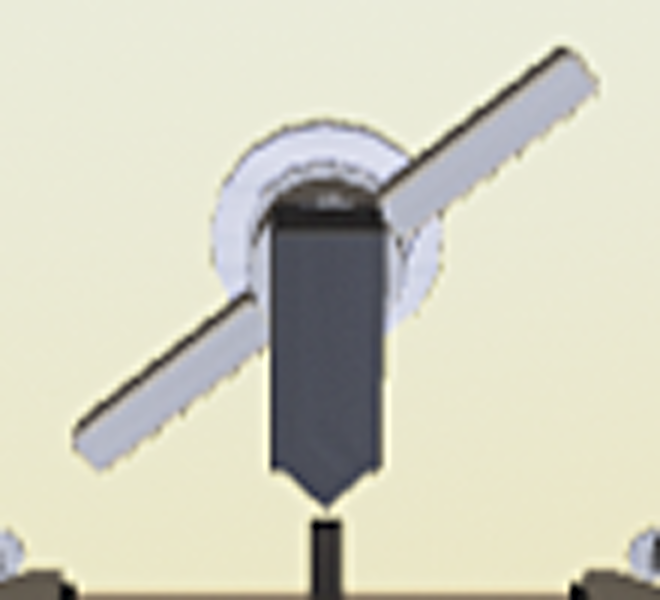

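```bash
python3 - <<'E'
from h import *
import pickle
c,s=pickle.load(open("w7.pkl","rb"))
Z=lambda p:np.array(p)/6+[205,132]-.4
N=ray(c,Z([(80,435),(102,470),(572,55),(597,88)]),94)[:,:2]; print(N.round(1))
A=(N[0]+N[1])/2;B=(N[2]+N[3])/2; d=B-A; print("A",A,"B",B,"mid",(A+B)/2,np.linalg.norm(d),np.degrees(np.arctan2(d[1],d[0])))
H=ray(c,Z([(326,508),(327,228)]),129)[:,:2];print(H, "ctr", H[1]+(H[0]-H[1])*16/51)
E
```

```text
[[516.5   8.7]
 [509.7   3.8]
 [601.4 -75.2]
 [595.9 -80.8]]
A [513.11172657   6.2633701 ] B [598.65592156 -77.98165049] mid [555.88382406 -35.85914019] 120.06262029223326 -44.561599026945615
[[521.1418659  -39.36162971]
 [571.64156508 -33.38304637]] ctr [555.7985222  -35.25868036]
```

```bash
python3 - <<'E'
from h import *
print(cmd([520.4,-0.4,130],45.4))
E
```

```text
(array([ 0.259 , -0.074 , -0.0957]), array([-7.141e-01, -8.000e-04,  1.000e-04]))
```

Call:
step_arm(
  steps=[
    {"travel":[0,-0.074,-0.096],"twist":[-0.714,0,0]},
    {"travel":[0,-0.074,-0.096],"twist":[-0.714,0,0]},
    {"travel":[0,-0.074,-0.096],"twist":[-0.714,0,0]},
    {"travel":[0,-0.074,-0.096],"twist":[-0.714,0,0]},
    {"travel":[0,-0.074,-0.096],"twist":[-0.714,0,0]},
    {"travel":[0,-0.074,-0.096],"twist":[-0.714,0,0]},
    {"travel":[0,-0.074,-0.096],"twist":[-0.714,0,0]},
    {"travel":[0,-0.074,-0.096],"twist":[-0.714,0,0]},
    {"travel":[0,-0.074,-0.096],"twist":[-0.714,0,0]},
    {"travel":[0,-0.074,-0.096],"twist":[-0.714,0,0]},
    {"travel":[0,-0.074,-0.096],"twist":[-0.714,0,0]},
    {"travel":[0,-0.074,-0.096],"twist":[-0.714,0,0]},
    {"travel":[0.05,-0.074,-0.096],"twist":[-0.714,0,0]},
    {"travel":[0.12,-0.074,-0.096],"twist":[-0.714,0,0]},
    {"travel":[0.18,-0.074,-0.096],"twist":[-0.714,0,0]},
    {"travel":[0.22,-0.074,-0.096],"twist":[-0.714,0,0]},
    {"travel":[0.25,-0.074,-0.096],"twist":[-0.714,0,0]},
    {"travel":[0.26,-0.074,-0.096],"twist":[-0.714,0,0]},
    {"travel":[0.26,-0.074,-0.096],"twist":[-0.714,0,0]},
    {"travel":[0.26,-0.074,-0.096],"twist":[-0.714,0,0]},
  ],
)

```text
time: 11.12
tcp_pos: [519.9, -0.3, 129.2]
eef_rot: [2.255, 1.567, 3.043]
wrist_force: [0.2, 0.1, 0.8]
gripper_width: 51.5
```

```bash
python3 - <<'E'
from h import *
import pickle
c,im=cam("wrist","w8"); s,R=st();pickle.dump((c,s),open("w8.pkl","wb"))
# project expected pad/tip positions and arm line
p=s["tcp_pos"]
ax=np.array([556,-35.5])
print("arm pts r=20,48,62 at z94",proj(c,[[*(ax+r*np.array([np.cos(np.radians(135.4)),np.sin(np.radians(135.4))])),94] for r in(20,48,62)]).round(0))
E
```

```text
t 11.1667 q [-0.099 -0.037  1.794  0.     1.386 -0.887] p [ 5.206e+02 -4.000e-01  1.302e+02] F [0.25 0.39 0.11] M [-0.004  0.003  0.   ] w 51.3
[[-0.002 -0.709  0.705]
 [ 0.     0.705  0.709]
 [-1.     0.001 -0.001]]
arm pts r=20,48,62 at z94 [[259. 246.]
 [259. 215.]
 [259. 198.]]
```

View pics/w8.png

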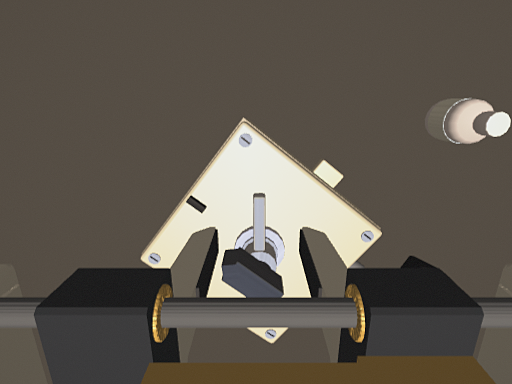

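Call:
step_arm(
  steps=[
    {"travel":[0.05,0,0],"twist":[0,0,0]},
    {"travel":[0.1,0,0],"twist":[0,0,0]},
    {"travel":[0.14,0,0],"twist":[0,0,0]},
    {"travel":[0.165,0,0],"twist":[0,0,0]},
    {"travel":[0.18,0,0],"twist":[0,0,0]},
    {"travel":[0.18,0,0],"twist":[0,0,0]},
    {"travel":[0.18,0,0],"twist":[0,0,0]},
    {"travel":[0.18,0,0],"twist":[0,0,0]},
  ],
)

```text
time: 11.83
tcp_pos: [522.2, -0.6, 60.3]
eef_rot: [-0.896, 1.569, -0.105]
wrist_force: [0.1, 0.4, -0.2]
gripper_width: 51.5
```

```bash
python3 - <<'E'
from h import *
st(); c,im=cam("wrist","w9"); c,im=cam("side"); cv2.imwrite("pics/s9.png",cv2.resize(im[90:210,225:325],None,fx=5,fy=5,interpolation=cv2.INTER_CUBIC))
E
```

```text
t 11.8333 q [-0.099  0.036  1.856 -0.     1.248 -0.891] p [522.2  -0.6  60.3] F [ 0.11  0.37 -0.17] M [0.033 0.038 0.016] w 51.5
[[ 0.002 -0.711  0.703]
 [-0.     0.703  0.711]
 [-1.    -0.001  0.001]]
```

View pics/w9.png

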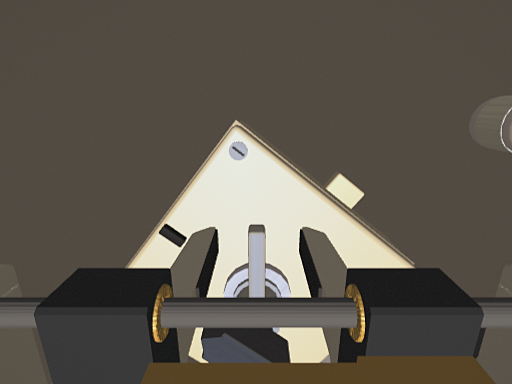

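View pics/s9.png

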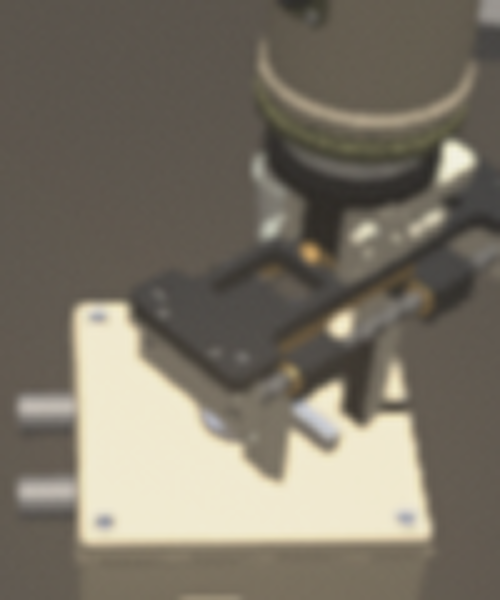

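```bash
python3 - <<'E'
from h import *
c,im=cam("side"); s,R=st(); p=s["tcp_pos"]
for z in (60,68,74,80,88,94):
    print(z,[((proj(c,[*(p+R@[0,y,w])[:2],z])-[225,90])*5).round(0).tolist() for w,y in((26,-7.5),(26,7.5),(43,7.5),(43,-7.5))])
print("arm end r=62 top",((proj(c,[556+62*np.cos(np.radians(135.4)),-35.5+62*np.sin(np.radians(135.4)),94])-[225,90])*5).round(0))
E
```

```text
t 11.9833 q [-0.099  0.036  1.856 -0.     1.248 -0.891] p [ 5.221e+02 -5.000e-01  6.020e+01] F [ 1.1  -0.46  0.49] M [-0.019  0.017  0.058] w 51.3
[[ 0.002 -0.712  0.702]
 [-0.     0.702  0.712]
 [-1.    -0.001  0.001]]
60 [[[258.0, 479.0]], [[279.0, 496.0]], [[254.0, 513.0]], [[233.0, 495.0]]]
68 [[[260.0, 467.0]], [[281.0, 485.0]], [[255.0, 502.0]], [[234.0, 484.0]]]
74 [[[260.0, 459.0]], [[282.0, 477.0]], [[256.0, 493.0]], [[235.0, 475.0]]]
80 [[[261.0, 451.0]], [[283.0, 468.0]], [[257.0, 485.0]], [[236.0, 467.0]]]
88 [[[263.0, 439.0]], [[284.0, 457.0]], [[258.0, 473.0]], [[237.0, 455.0]]]
94 [[[264.0, 430.0]], [[285.0, 448.0]], [[259.0, 465.0]], [[238.0, 447.0]]]
arm end r=62 top [[335. 429.]]
```

Call:
step_arm(
  steps=[
    {"travel":[0,0,0],"twist":[0,0,0]},
    {"travel":[0,0,0],"twist":[0,0,0]},
    {"travel":[0,0,0],"twist":[0,0,0]},
    {"travel":[0,0,0],"twist":[0,0,0]},
    {"travel":[0,0,0],"twist":[0,0,0]},
    {"travel":[0,0,0],"twist":[0,0,0]},
    {"travel":[0,0,0],"twist":[0,0,0]},
    {"travel":[0,0,0],"twist":[0,0,0]},
    {"travel":[0,0,0],"twist":[0,0,0]},
    {"travel":[0,0,0],"twist":[0,0,0]},
    {"travel":[0,0,0],"twist":[0,0,0]},
  ],
  grip=-1,
  squeeze=20,
)

```text
time: 12.9
tcp_pos: [521.1, -0.5, 59.0]
eef_rot: [2.607, 1.57, -2.884]
wrist_force: [-0.8, 0.1, 0.1]
gripper_width: 9.8
```

```bash
python3 - <<'E'
from h import *
st()
E
```

```text
t 12.9 q [-0.099  0.037  1.857 -0.     1.248 -0.891] p [ 5.211e+02 -5.000e-01  5.900e+01] F [-0.77  0.08  0.06] M [-0.15   0.242 -0.063] w 9.8
[[-0.    -0.712  0.702]
 [-0.     0.702  0.712]
 [-1.     0.    -0.   ]]
```

Call:
step_arm(
  steps=[
    {"travel":[0,-0.0001,0.005],"twist":[0.0133,0,0]},
    {"travel":[0,-0.0005,0.0108],"twist":[0.0278,0,0]},
    {"travel":[0,-0.0011,0.0161],"twist":[0.0417,0,0]},
    {"travel":[0,-0.0011,0.0161],"twist":[0.0417,0,0]},
    {"travel":[0,-0.0011,0.0161],"twist":[0.0417,0,0]},
  ],
)

```text
time: 13.32
tcp_pos: [526.0, 3.8, 59.0]
eef_rot: [2.857, 1.571, -2.764]
wrist_force: [-1.5, -1.0, 0.4]
gripper_width: 10.0
```

```bash
cat > tq.py <<'E'
from h import *
s=manip.read_state(); R=Rn.from_euler("xyz",s["eef_rot"]).as_matrix()
p=s["tcp_pos"]; F=s["wrist_force"]; M=s["ft_torque"]; d=p[:2]-np.array([556,-35.5])
print("t %.2f r %.1f th %.2f a %.2f F %s M %s tau %.3f w %.1f z %.1f"%(s["time"],np.hypot(*d),np.degrees(np.arctan2(d[1],d[0])),np.degrees(np.arctan2(R[1,2],R[0,2])),np.round(F,2),np.round(M,3),M[2]+(d[0]*F[1]-d[1]*F[0])/1000,s["gripper_width"],p[2]), "Ftan %.2f"%((-d[1]*F[0]+d[0]*F[1])/np.hypot(*d)))
E
python3 tq.py
```

```text
t 13.32 r 49.4 th 127.37 a 37.96 F [-1.46 -0.99  0.43] M [-0.208  0.298 -0.101] tau -0.014 w 10.0 z 59.0 Ftan 1.76
```

Call:
step_arm(
  steps=[
    {"travel":[0,-0.0001,0.0054],"twist":[0.0139,0,0]},
    {"travel":[0,-0.0005,0.0108],"twist":[0.0278,0,0]},
    {"travel":[0,-0.0005,0.0108],"twist":[0.0278,0,0]},
    {"travel":[0,-0.0005,0.0108],"twist":[0.0278,0,0]},
  ],
)

```text
time: 13.65
tcp_pos: [529.5, 6.2, 59.0]
eef_rot: [2.971, 1.571, -2.736]
wrist_force: [-1.1, -0.5, -0.0]
gripper_width: 9.8
```

```bash
python3 tq.py
```

```text
t 13.65 r 49.4 th 122.42 a 33.01 F [-1.08 -0.53 -0.02] M [-0.287  0.257 -0.084] tau -0.025 w 9.8 z 59.0 Ftan 1.20
```

Call:
step_arm(
  steps=[
    {"travel":[0,-0.0001,0.0054],"twist":[0.0139,0,0]},
    {"travel":[0,-0.0005,0.0108],"twist":[0.0278,0,0]},
    {"travel":[0,-0.0005,0.0108],"twist":[0.0278,0,0]},
    {"travel":[0,-0.0005,0.0108],"twist":[0.0278,0,0]},
  ],
)

```text
time: 13.98
tcp_pos: [533.2, 8.4, 59.0]
eef_rot: [3.1, 1.571, -2.694]
wrist_force: [-1.7, -1.4, 0.4]
gripper_width: 10.0
```

```bash
python3 tq.py
```

```text
t 13.98 r 49.4 th 117.44 a 28.03 F [-1.7  -1.45  0.36] M [-0.289  0.269 -0.083] tau 0.025 w 10.0 z 59.0 Ftan 2.18
```

Call:
step_arm(
  steps=[
    {"travel":[0,-0.0001,0.0054],"twist":[0.0139,0,0]},
    {"travel":[0,-0.0005,0.0108],"twist":[0.0278,0,0]},
    {"travel":[0,-0.0005,0.0108],"twist":[0.0278,0,0]},
    {"travel":[0,-0.0005,0.0108],"twist":[0.0278,0,0]},
  ],
)

```text
time: 14.32
tcp_pos: [537.1, 10.2, 58.9]
eef_rot: [3.071, 1.571, -2.81]
wrist_force: [-1.8, -2.1, 0.4]
gripper_width: 10.0
```

```bash
python3 tq.py
```

```text
t 14.32 r 49.5 th 112.47 a 23.03 F [-1.81 -2.11  0.45] M [-0.361  0.422 -0.103] tau 0.020 w 10.0 z 58.9 Ftan 2.48
```

Call:
step_arm(
  steps=[
    {"travel":[0,-0.0001,0.0054],"twist":[0.0139,0,0]},
    {"travel":[0,-0.0005,0.0108],"twist":[0.0278,0,0]},
    {"travel":[0,-0.0005,0.0108],"twist":[0.0278,0,0]},
    {"travel":[0,-0.0005,0.0108],"twist":[0.0278,0,0]},
  ],
)

```text
time: 14.65
tcp_pos: [541.2, 11.7, 59.0]
eef_rot: [-3.076, 1.571, -2.761]
wrist_force: [-1.2, -0.3, -0.7]
gripper_width: 9.8
```

```bash
python3 tq.py
```

```text
t 14.65 r 49.5 th 107.45 a 18.03 F [-1.23 -0.31 -0.72] M [-0.372  0.438 -0.038] tau 0.025 w 9.8 z 59.0 Ftan 1.27
```

Still loose (the torque is near the 0.03 N m running value), so I'll keep going in 5° steps.

Call:
step_arm(
  steps=[
    {"travel":[0,-0.0001,0.0054],"twist":[0.0139,0,0]},
    {"travel":[0,-0.0005,0.0108],"twist":[0.0278,0,0]},
    {"travel":[0,-0.0005,0.0108],"twist":[0.0278,0,0]},
    {"travel":[0,-0.0005,0.0108],"twist":[0.0278,0,0]},
  ],
)

```text
time: 14.98
tcp_pos: [545.3, 12.9, 59.0]
eef_rot: [-2.91, 1.571, -2.683]
wrist_force: [-2.7, -1.5, -0.4]
gripper_width: 9.8
```

```bash
python3 tq.py
```

```text
t 14.98 r 49.5 th 102.44 a 13.03 F [-2.68 -1.48 -0.39] M [-0.418  0.462 -0.015] tau 0.131 w 9.8 z 59.0 Ftan 2.94
```

Call:
step_arm(
  steps=[
    {"travel":[0,-0.0001,0.0054],"twist":[0.0139,0,0]},
    {"travel":[0,-0.0005,0.0108],"twist":[0.0278,0,0]},
    {"travel":[0,-0.0005,0.0108],"twist":[0.0278,0,0]},
    {"travel":[0,-0.0005,0.0108],"twist":[0.0278,0,0]},
  ],
)

```text
time: 15.32
tcp_pos: [549.5, 13.6, 58.9]
eef_rot: [3.129, 1.57, -3.014]
wrist_force: [-2.1, -3.0, -0.3]
gripper_width: 9.8
```

```bash
python3 tq.py
```

```text
t 15.32 r 49.6 th 97.51 a 8.03 F [-2.05 -3.   -0.3 ] M [-0.426  0.492 -0.063] tau 0.057 w 9.8 z 58.9 Ftan 2.43
```

```bash
cat > tqa.py <<'E'
from h import *
T=[];Ft=[]
for i in range(8):
    manip.camera("top"); s=manip.read_state(); R=Rn.from_euler("xyz",s["eef_rot"]).as_matrix()
    p=s["tcp_pos"]; F=s["wrist_force"]; M=s["ft_torque"]; d=p[:2]-np.array([556,-35.5]); r=np.hypot(*d)
    Ft.append((-d[1]*F[0]+d[0]*F[1])/r); T.append(M[2]+Ft[-1]*r/1000)
print("t %.2f th %.2f a %.2f tau %.3f +- %.3f Ftan %.2f sd %.2f w %.1f"%(s["time"],np.degrees(np.arctan2(d[1],d[0])),np.degrees(np.arctan2(R[1,2],R[0,2])),np.mean(T),np.std(T)/8**.5,np.mean(Ft),np.std(Ft),s["gripper_width"]))
E
python3 tqa.py
```

```text
t 15.72 th 97.41 a 7.88 tau 0.126 +- 0.015 Ftan 3.12 sd 0.43 w 9.9
```

Call:
step_arm(
  steps=[
    {"travel":[0,-0.0001,0.0054],"twist":[0.0139,0,0]},
    {"travel":[0,-0.0005,0.0108],"twist":[0.0278,0,0]},
    {"travel":[0,-0.0005,0.0108],"twist":[0.0278,0,0]},
    {"travel":[0,-0.0005,0.0108],"twist":[0.0278,0,0]},
  ],
)

```text
time: 16.05
tcp_pos: [553.8, 14.1, 58.9]
eef_rot: [-3.092, 1.57, -3.042]
wrist_force: [-4.8, -2.7, -0.5]
gripper_width: 9.7
```

```bash
python3 tqa.py
```

```text
t 16.45 th 92.54 a 2.88 tau 0.274 +- 0.016 Ftan 3.97 sd 0.55 w 9.7
```

```bash
sed -i 's/^T=\[\];Ft=\[\]/import sys\nn=int(sys.argv[1]) if len(sys.argv)>1 else 8\nT=[];Ft=[];MM=[];FF=[]/; s/range(8)/range(n)/; s/8\*\*\.5/n**.5/; s/^print/print("F",np.mean(FF,0).round(2),"M",np.mean(MM,0).round(3),"sd",np.std(MM,0).round(3))\nprint/; s/    Ft.append/    MM.append(M);FF.append(F);Ft.append/' tqa.py; python3 tqa.py 16
```

```text
F [-4.32 -2.96 -0.28] M [-0.578  0.845  0.076] sd [0.026 0.023 0.03 ]
t 17.25 th 92.54 a 2.88 tau 0.296 +- 0.008 Ftan 4.45 sd 0.40 w 9.7
```

```bash
python3 - <<'E'
from h import *
import pickle
c,im=cam("wrist","w10"); s=manip.read_state(); pickle.dump((c,s),open("w10.pkl","wb"))
c,im=cam("top"); cv2.imwrite("pics/t10.png",cv2.resize(im[170:260,240:340],None,fx=6,fy=6,interpolation=cv2.INTER_CUBIC))
E
```

```text
(no output)
```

View pics/w10.png

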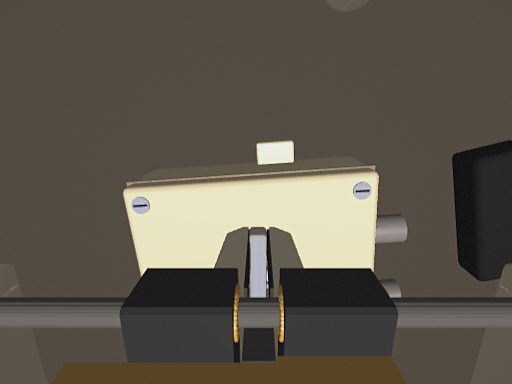

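View pics/t10.png

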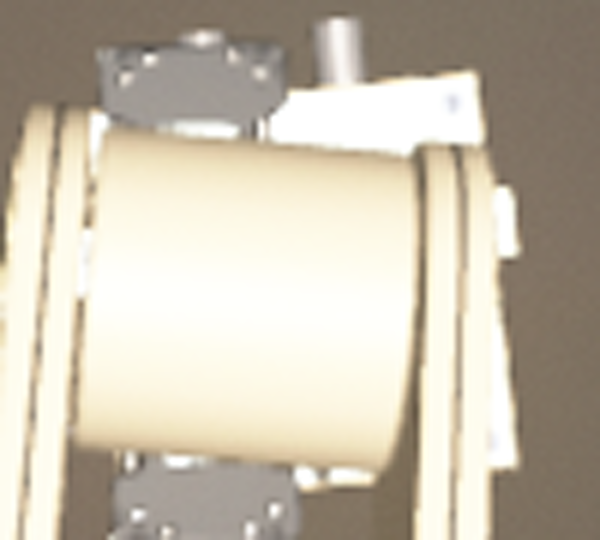

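```bash
python3 - <<'E'
from h import *
c,im=cam("side"); cv2.imwrite("pics/s10.png",cv2.resize(im[130:210,235:325],None,fx=7,fy=7,interpolation=cv2.INTER_CUBIC))
w=cv2.imread("pics/w10.png"); cv2.imwrite("pics/w10z.png",cv2.resize(w[215:305,205:315],None,fx=6,fy=6,interpolation=cv2.INTER_CUBIC))
E
```

```text
(no output)
```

View pics/s10.png

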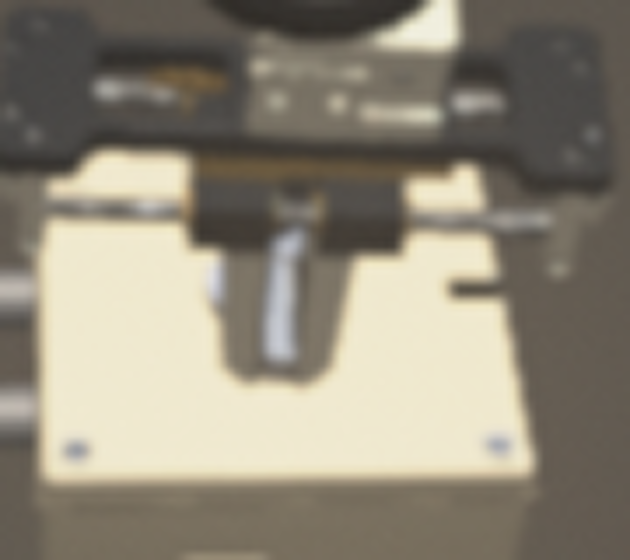

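View pics/w10z.png

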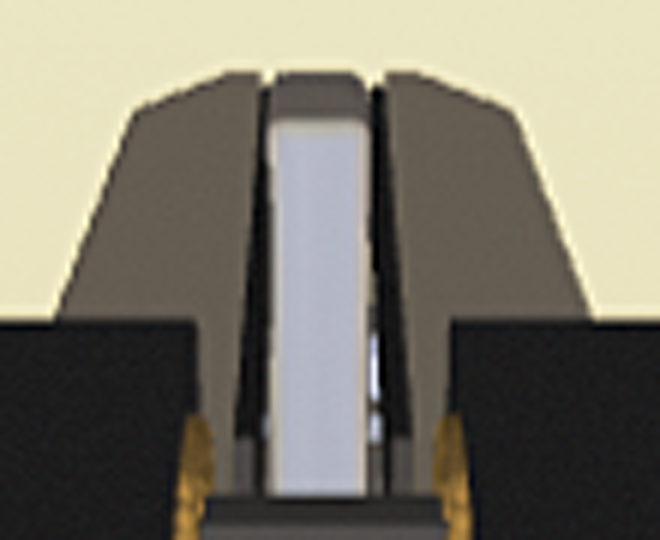

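Call:
step_arm(
  steps=[
    {"travel":[0,0,0.0022],"twist":[0.0056,0,0]},
    {"travel":[0,0,0.0022],"twist":[0.0056,0,0]},
  ],
)

```text
time: 17.57
tcp_pos: [554.5, 14.2, 58.9]
eef_rot: [-3.133, 1.57, -3.101]
wrist_force: [-4.9, -2.7, 0.7]
gripper_width: 9.9
```

```bash
python3 tqa.py 12
```

```text
F [-5.02 -2.72  0.8 ] M [-0.615  0.995  0.157] sd [0.028 0.022 0.04 ]
t 18.17 th 91.77 a 1.88 tau 0.410 +- 0.013 Ftan 5.10 sd 0.44 w 9.6
```

The torque jumped 0.11 N m for 1° and now reads 0.41 N m. That is above the washer's 0.25 maximum and below the 0.50 drag, so the nut is solid with the washer fully wound. I'll back off 1° to unload, open, lift and check the pointer.

Call:
step_arm(
  steps=[
    {"travel":[0,0,-0.0022],"twist":[-0.0056,0,0]},
    {"travel":[0,0,-0.0022],"twist":[-0.0056,0,0]},
  ],
)

```text
time: 18.33
tcp_pos: [554.1, 14.1, 59.0]
eef_rot: [-0.292, 1.571, -0.241]
wrist_force: [-2.6, -3.0, -1.7]
gripper_width: 9.9
```

Call:
step_arm(
  steps=[
    {"travel":[0,0,0],"twist":[0,0,0]},
    {"travel":[0,0,0],"twist":[0,0,0]},
    {"travel":[0,0,0],"twist":[0,0,0]},
    {"travel":[0,0,0],"twist":[0,0,0]},
    {"travel":[-0.04,0,0],"twist":[0,0,0]},
    {"travel":[-0.1,0,0],"twist":[0,0,0]},
    {"travel":[-0.18,0,0],"twist":[0,0,0]},
    {"travel":[-0.26,0,0],"twist":[0,0,0]},
    {"travel":[-0.34,0,0],"twist":[0,0,0]},
    {"travel":[-0.4,0,0],"twist":[0,0,0]},
    {"travel":[-0.44,0,0],"twist":[0,0,0]},
    {"travel":[-0.44,0,0],"twist":[0,0,0]},
  ],
  grip=0.1,
)

```text
time: 19.33
tcp_pos: [556.7, 14.2, 240.4]
eef_rot: [-0.08, 1.562, -0.03]
wrist_force: [0.1, -0.1, 0.8]
gripper_width: 51.2
```

```bash
python3 - <<'E'
from h import *
import pickle
s,R=st(); c,im=cam("wrist","w11"); pickle.dump((c,s),open("w11.pkl","wb"))
print(cmd([555.4,-35,234.7],-83.1))
E
```

```text
t 19.3333 q [-0.067 -0.008  1.564  0.     1.578 -0.117] p [556.7  14.2 240.4] F [ 0.11 -0.08  0.81] M [-0.1    0.064 -0.035] w 51.2
[[ 0.008 -0.05   0.999]
 [-0.     0.999  0.05 ]
 [-1.    -0.001  0.008]]
(array([ 0.0073, -0.1228, -0.0069]), array([ 0.4775,  0.0014, -0.0011]))
```

View pics/w11.png

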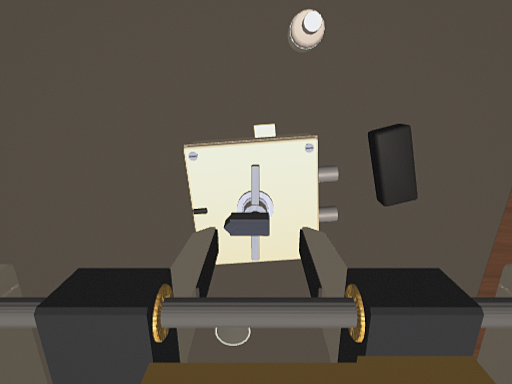

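Call:
step_arm(
  steps=[
    {"travel":[0.005,-0.123,-0.007],"twist":[0.4775,0,0]},
    {"travel":[0.005,-0.123,-0.007],"twist":[0.4775,0,0]},
    {"travel":[0.005,-0.123,-0.007],"twist":[0.4775,0,0]},
    {"travel":[0.005,-0.123,-0.007],"twist":[0.4775,0,0]},
    {"travel":[0.005,-0.123,-0.007],"twist":[0.4775,0,0]},
    {"travel":[0.005,-0.123,-0.007],"twist":[0.4775,0,0]},
    {"travel":[0.005,-0.123,-0.007],"twist":[0.4775,0,0]},
    {"travel":[0.005,-0.123,-0.007],"twist":[0.4775,0,0]},
    {"travel":[0.005,-0.123,-0.007],"twist":[0.4775,0,0]},
    {"travel":[0.005,-0.123,-0.007],"twist":[0.4775,0,0]},
    {"travel":[0.005,-0.123,-0.007],"twist":[0.4775,0,0]},
    {"travel":[0.005,-0.123,-0.007],"twist":[0.4775,0,0]},
    {"travel":[0.005,-0.123,-0.007],"twist":[0.4775,0,0]},
    {"travel":[0.005,-0.123,-0.007],"twist":[0.4775,0,0]},
  ],
)

```text
time: 20.55
tcp_pos: [553.0, -34.9, 231.3]
eef_rot: [-1.909, 1.568, 2.928]
wrist_force: [-0.4, -0.0, -0.6]
gripper_width: 50.9
```

```bash
python3 - <<'E'
from h import *
import pickle
s,R=st(); print(np.degrees(np.arctan2(R[1,2],R[0,2]))); c,im=cam("wrist","w12"); pickle.dump((c,s),open("w12.pkl","wb"))
from m7 import go
go("w12",[(189,100),(330,100),(324,231),(197,231)],(205,132,315,232))
E
```

```text
t 20.55 q [-0.156 -0.002  1.573  0.     1.572  1.291] p [553.  -34.9 231.3] F [-0.44 -0.03 -0.57] M [0.029 0.183 0.026] w 50.9
[[-0.002  0.992  0.124]
 [ 0.     0.124 -0.992]
 [-1.    -0.002 -0.001]]
-82.865959741991
approx 4 corners [[630.2, 57.7, 60.0], [648.4, -108.5, 60.0], [482.1, -127.4, 60.0], [464.2, 37.1, 60.0]] sides [167.3 167.1 167.3 165.5]
ctr [556.2 -35.3  60. ]
edge angs mod 90 [np.float64(6.24), np.float64(6.51), np.float64(6.2), np.float64(7.08)]
[187  95  25   5  29] [197.3  95.3] [[632.3  45.3  66. ]] [[632.9  32.6 129. ]]
[ 208  160  104   55 1026] [259.  184.6] [[536.6 -37.3  66. ]] [[554.6 -35.  129. ]]
[257 218   5  12  60] [259.  223.5] [[484.6 -43.9  66. ]] [[512.  -40.4 129. ]]
[300 228  16   3  32] [307.1 229.2] [[ 484.4 -107.1   66. ]] [[511.8 -92.1 129. ]]
```

View pics/w12z.png

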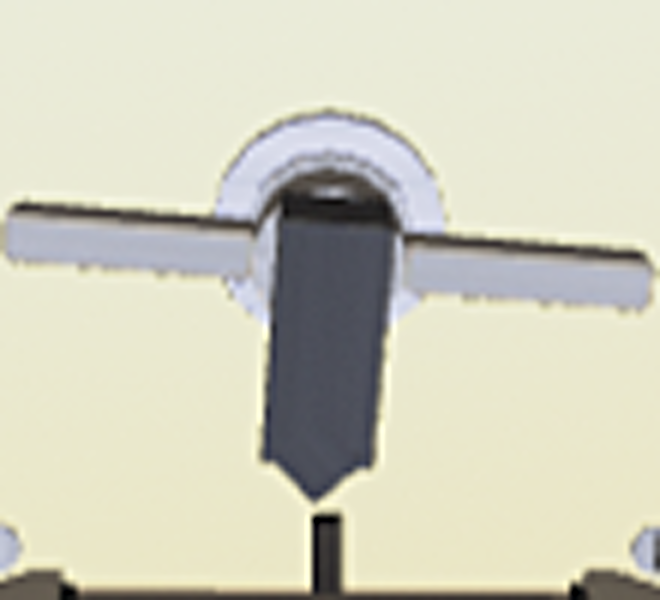

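```bash
python3 - <<'E'
from h import *
import pickle
for n,pts in (("w7",[(326,508),(327,228)]),("w12",[(316,502),(337,219)])):
    c,s=pickle.load(open(n+".pkl","rb"))
    Z=lambda p:np.array(p)/6+[205,132]-.4
    H=ray(c,Z(pts),129)[:,:2]; d=H[0]-H[1]; print(n,np.degrees(np.arctan2(d[1],d[0])),np.linalg.norm(d))
    im=cv2.imread(f"pics/{n}.png").astype(np.uint8)
    # head top-face blob by colour: PCA/minAreaRect
    hsv=cv2.cvtColor(im,cv2.COLOR_BGR2HSV); b=im[...,0].astype(int); r=im[...,2].astype(int)
    m=((b-r>4)&(im.max(2)<125)&(im.max(2)>55)).astype(np.uint8); m[:165]=0; m[222:]=0; m[:,:235]=0;m[:,285:]=0
    m=cv2.morphologyEx(m,cv2.MORPH_OPEN,np.ones((3,3)))
    cn=max(cv2.findContours(m,0,1)[0],key=cv2.contourArea)
    P=ray(c,cn[:,0],129)[:,:2].astype(np.float32); re=cv2.minAreaRect(P); print(cv2.contourArea(cn),re)
    rows=[y for y in range(176,206)]; cs=[np.flatnonzero(m[y]).mean() for y in rows]; k=np.polyfit(rows,cs,1)
    Q=ray(c,[[np.polyval(k,y),y] for y in(176,206)],129); d=Q[1]-Q[0]; print("centreline",np.degrees(np.arctan2(d[1],d[0])))
    # rib direction from axis
E
```

```text
w7 -173.24826563666676 50.85236549445853
687.0 ((546.97802734375, -36.225345611572266), (46.90379333496094, 18.570838928222656), 6.415639400482178)
centreline -175.7370095274569
w12 -176.8377551819945 50.81741344241127
711.5 ((546.6693115234375, -35.72905731201172), (48.7063102722168, 18.83249282836914), 1.699057936668396)
centreline -178.30016001485401
```

```bash
python3 - <<'E'
from h import *
for i in range(4): manip.camera("side")
st(); print(cmd([555.8,-35.4,87],-87.2))
E
```

```text
t 20.8 q [-0.156 -0.003  1.572 -0.     1.573  1.293] p [553.7 -35.1 232.8] F [ 0.46  0.83 -0.81] M [-0.003  0.141  0.005] w 51.3
[[-0.     0.993  0.122]
 [ 0.     0.122 -0.993]
 [-1.    -0.    -0.   ]]
(array([0.3644, 0.0053, 0.0014]), array([ 0.0234, -0.    ,  0.0001]))
```

Call:
step_arm(
  steps=[
    {"travel":[0.06,0.005,0.001],"twist":[0.023,0,0]},
    {"travel":[0.13,0.005,0.001],"twist":[0.023,0,0]},
    {"travel":[0.2,0.005,0.001],"twist":[0.023,0,0]},
    {"travel":[0.26,0.005,0.001],"twist":[0.023,0,0]},
    {"travel":[0.31,0.005,0.001],"twist":[0.023,0,0]},
    {"travel":[0.34,0.005,0.001],"twist":[0.023,0,0]},
    {"travel":[0.355,0.005,0.001],"twist":[0.023,0,0]},
    {"travel":[0.362,0.005,0.001],"twist":[0.023,0,0]},
    {"travel":[0.362,0.005,0.001],"twist":[0.023,0,0]},
    {"travel":[0.362,0.005,0.001],"twist":[0.023,0,0]},
    {"travel":[0.362,0.005,0.001],"twist":[0.023,0,0]},
  ],
)

```text
time: 21.72
tcp_pos: [556.9, -35.5, 89.9]
eef_rot: [1.372, 1.568, -0.151]
wrist_force: [-0.3, 0.5, 0.2]
gripper_width: 51.4
```

```bash
python3 - <<'E'
from h import *
c,im=cam("wrist","w13"); s,R=st(); print(np.degrees(np.arctan2(R[1,2],R[0,2])))
E
```

```text
t 21.7667 q [-0.156  0.097  1.734 -0.     1.308  1.367] p [556.8 -35.5  89.7] F [-0.32 -0.66 -0.1 ] M [-0.001  0.152 -0.054] w 51.2
[[ 0.002  0.999  0.048]
 [-0.     0.048 -0.999]
 [-1.     0.002  0.001]]
-87.23317565474643
```

View pics/w13.png

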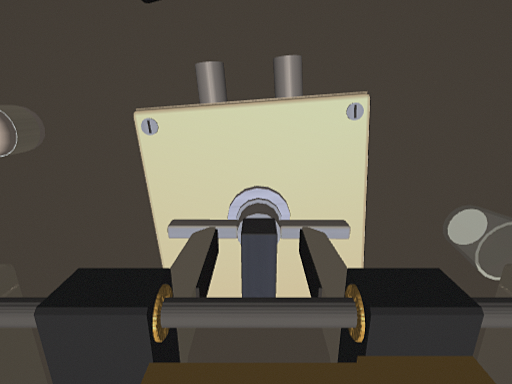

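Call:
step_arm(
  steps=[
    {"travel":[0,0,0],"twist":[0,0,0]},
    {"travel":[0,0,0],"twist":[0,0,0]},
    {"travel":[0,0,0],"twist":[0,0,0]},
    {"travel":[0,0,0],"twist":[0,0,0]},
    {"travel":[0,0,0],"twist":[0,0,0]},
    {"travel":[0,0,0],"twist":[0,0,0]},
    {"travel":[0,0,0],"twist":[0,0,0]},
    {"travel":[0,0,0],"twist":[0,0,0]},
    {"travel":[0,0,0],"twist":[0,0,0]},
    {"travel":[0,0,0],"twist":[0,0,0]},
  ],
  grip=-1,
  squeeze=60,
)

```text
time: 22.6
tcp_pos: [555.8, -35.6, 88.3]
eef_rot: [-0.038, 1.57, -1.56]
wrist_force: [-0.3, -2.7, 0.1]
gripper_width: 19.6
```

```bash
python3 - <<'E'
from h import *
s,R=st(); print(np.degrees(np.arctan2(R[1,2],R[0,2])))
E
```

```text
t 22.6 q [-0.156  0.098  1.736 -0.     1.308  1.367] p [555.8 -35.6  88.3] F [-0.35 -2.69  0.09] M [-0.502  0.16  -0.081] w 19.6
[[ 0.     0.999  0.048]
 [-0.     0.048 -0.999]
 [-1.    -0.     0.   ]]
-87.24786114979773
```

Call:
step_arm(
  steps=[
    {"travel":[0,0,0],"twist":[-0.008,0,0]},
    {"travel":[0,0,0],"twist":[-0.016,0,0]},
    {"travel":[0,0,0],"twist":[-0.023,0,0]},
    {"travel":[0,0,0],"twist":[-0.023,0,0]},
    {"travel":[0,0,0],"twist":[-0.023,0,0]},
    {"travel":[0,0,0],"twist":[-0.023,0,0]},
  ],
)

```text
time: 23.1
tcp_pos: [555.8, -35.6, 88.2]
eef_rot: [-0.056, 1.57, -1.507]
wrist_force: [0.7, -4.1, -0.1]
gripper_width: 19.4
```

```bash
python3 - <<'E'
from h import *
s,R=st(); print(np.degrees(np.arctan2(R[1,2],R[0,2])))
E
```

```text
t 23.1 q [-0.156  0.098  1.736 -0.     1.308  1.295] p [555.8 -35.6  88.2] F [ 0.71 -4.13 -0.14] M [-0.737  0.212 -0.261] w 19.4
[[ 0.     0.993  0.119]
 [-0.     0.119 -0.993]
 [-1.    -0.     0.   ]]
-83.13734395117675
```

Release, lift and re-check from the same viewpoint.

Call:
step_arm(
  steps=[
    {"travel":[0,0,0],"twist":[0,0,0]},
    {"travel":[0,0,0],"twist":[0,0,0]},
    {"travel":[0,0,0],"twist":[0,0,0]},
    {"travel":[-0.02,0,0],"twist":[0,0,0]},
    {"travel":[-0.08,0,0],"twist":[0,0,0]},
    {"travel":[-0.16,0,0],"twist":[0,0,0]},
    {"travel":[-0.24,0,0],"twist":[0,0,0]},
    {"travel":[-0.3,0,0],"twist":[0,0,0]},
    {"travel":[-0.35,0,0],"twist":[0,0,0]},
    {"travel":[-0.367,0,0],"twist":[0,0,0]},
    {"travel":[-0.367,0,0],"twist":[0,0,0]},
    {"travel":[-0.367,0,0],"twist":[0,0,0]},
    {"travel":[-0.367,0,0],"twist":[0,0,0]},
    {"travel":[-0.367,0,0],"twist":[0,0,0]},
  ],
  grip=0.1,
)

```text
time: 24.27
tcp_pos: [554.7, -35.1, 232.8]
eef_rot: [-1.854, 1.567, 2.979]
wrist_force: [0.1, 0.6, 0.6]
gripper_width: 51.0
```

```bash
python3 - <<'E'
from h import *
import pickle
s,R=st(); print(np.degrees(np.arctan2(R[1,2],R[0,2]))); c,im=cam("wrist","w14"); pickle.dump((c,s),open("w14.pkl","wb"))
from m7 import go
go("w14",[(189,100),(330,100),(324,231),(197,231)],(205,132,315,232))
E
```

```text
t 24.2667 q [-0.155  0.003  1.565  0.     1.576  1.295] p [554.7 -35.1 232.8] F [0.06 0.61 0.56] M [0.015 0.163 0.022] w 51.0
[[-0.003  0.993  0.12 ]
 [ 0.001  0.12  -0.993]
 [-1.    -0.003 -0.001]]
-83.09568212957042
approx 4 corners [[628.6, 57.5, 60.0], [648.8, -108.2, 60.0], [483.4, -127.7, 60.0], [463.3, 36.8, 60.0]] sides [166.6 166.9 166.5 165.7]
ctr [556.  -35.4  60. ]
edge angs mod 90 [np.float64(6.94), np.float64(6.74), np.float64(6.98), np.float64(7.15)]
[248 161  23  55 920] [258.9 187.2] [[534.2 -37.7  66. ]] [[552.9 -35.4 129. ]]
[207 170  41   3  45] [226.3 171. ] [[550.1   4.6  66. ]] [[565.9  -0.7 129. ]]
[271 171  41   2  56] [293.9 171.3] [[559.7 -78.   66. ]] [[573.8 -68.4 129. ]]
[257 218   5  13  64] [259.  224.1] [[484.5 -43.9  66. ]] [[512.1 -40.5 129. ]]
[202 228  16   3  31] [209.8 229.2] [[469.4  19.2  66. ]] [[499.7  11.2 129. ]]
[300 228  16   3  31] [307.1 229.2] [[ 485.  -107.5   66. ]] [[512.5 -92.5 129. ]]
```

View pics/w14z.png

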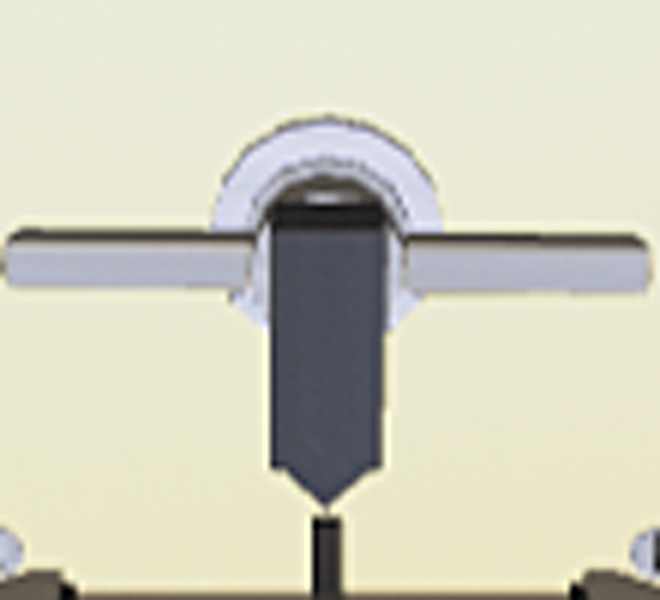

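```bash
python3 - <<'E'
from h import *
c,im=cam("side","s14"); a=cv2.imread("pics/side0.png")
d=cv2.absdiff(a,im).max(2)
for n,(x0,y0,x1,y1) in dict(bottle=(232,230,262,268),cup=(272,115,298,145),brick=(180,172,212,216)).items(): print(n,d[y0:y1,x0:x1].mean().round(1),d[y0:y1,x0:x1].max())
E
```

```text
bottle 1.0 3
cup 2.1 40
brick 1.1 4
```

View pics/s14.png

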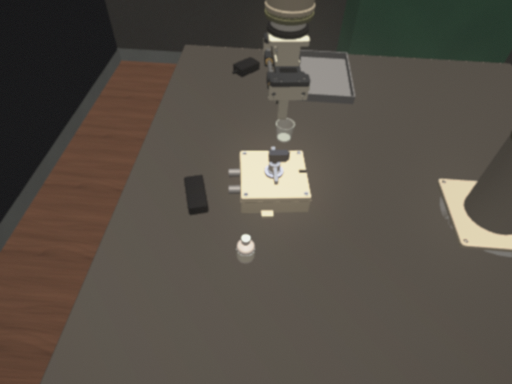

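```bash
python3 - <<'E'
from h import *
print(manip.job_done()); st()
E
```

```text
the job is handed in; nothing more can be done
None
the job is handed in; nothing more can be done
```

I turned the stop screw about 60° clockwise to the rib, tightened the jam nut until it was solid, let go, and handed the job in at about 24 s. The nut did drag the screw about 4° past the rib, so I re-gripped the head and turned it back.

**Final checks**
- **Pointer:** the last wrist picture shows it in line with the rib, within about half a degree.
- **Nut:** I never measured the washer angle directly. I take the nut as fully tight because the static torque reached 0.41 N m (the washer itself needs at most 0.25 N m) and the nut then dragged the screw. When I turned the screw back, the nut turned with it, about 3.8° for the screw's 4.2°; the gap is within measuring error.
- **Other objects:** compared with the first side picture, the bottle and brick are unchanged. The cup looks the same, but the gripper overlaps part of it in that view.
- **Robot:** the gripper is open and well clear, touching nothing.

**What went wrong or disagreed**
- **Screw dragged:** my torque readings during winding were noisy and too low, so I noticed the nut was solid too late.
- **Fingertips:** they sat about 37 mm higher than the stated overhang implies, so my first pinch closed on air. I used the fingertip positions seen in the cameras after that.
- **Extra descent:** I once repeated a 34 mm downward move by mistake. I raised back at once; the wrist force reading after it was only about 2 N, and nothing was disturbed.

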